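# Snap a tube lamp into the tester and switch it on under its guard

### The job

Test the tube lamp: lay it across the two copper end clips of the black lamp holder, let go of it, then press it down from above until both ends snap fully home. Then lift the clear guard flap on the grey switch box, flip the red toggle over to its other side, and lower the guard shut again. Do not disturb the crockery around.

Things in the scene. Friction and masses are not known exactly. Their poses are not given: they have to be found in the camera images.
- lamp_center (a point): centre of the loose tube lamp: frosted glass tube 24 mm in diameter, a square aluminium cap 28 x 28 mm, 22 mm long, at each end, and on each cap a brass tip chamfered over its 8 mm from 28 to 4 mm square; 150 mm long over all, bare glass in the middle 90 mm; about 70 g. x runs along the tube, both ends are alike. It lies on the counter, axis 14 mm up; it may be gripped across the glass.
- holder_seat (a point): where the lamp's centre is when the lamp is fully home in the holder: 34 mm above the counter; x runs along the lamp's axis, z is up. A lamp let go in the holder rests with its chamfers on the two clips, its centre about 22 mm above this point. Some 5 to 15 N pressed down on the middle of the glass spreads the clips; past half-way they snap in over the ends and hold the lamp on its pads.
- holder: the fixed lamp holder; origin under its middle on the counter, x along the lamp. Black base 196 x 64 x 10 mm; a white pad under each lamp cap, its top 20 mm up; beside each cap a pair of red cheeks (20 mm long, centred 57 mm from the middle) that leave a channel 32 mm wide, flared at the top to about 48 mm, 67 mm high. Within 45 mm of the middle it is open on both sides down to the base.
- nose_a (a point): middle of the round nose (radius 5 mm, 44 mm above the counter) of the copper leaf clip at the holder's -x end. The leaf is hinged at its foot and sprung inward; the noses leave a gap of 139 mm along x while unspread.
- nose_b (a point): the same of the clip at the holder's +x end
- guard (a joint): angle of the clear guard flap on the switch box: 0 = lowered onto its rest, 1.9 rad = fully raised and leaning back. It rises from the front. A stiff hinge: it stays where it is left (about 0.8 N at the handle moves it). It may stand a little ajar at the start.
- guard_handle (a point): centre of the yellow handle bar on the flap's free edge: 14 mm in diameter, 24 mm long along the box's y, on a 10 mm wide tongue, 107 mm from the hinge axis, 70 mm above the counter when lowered. Both of its ends are free: it can be pinched end to end and turns between the fingers as the flap swings. Moves with the flap.
- guard_hinge (a point): middle of the flap's hinge axis, fixed on the switch box, 70 mm above the counter; z is up, y along the hinge axis, x from the front of the box (handle side) to its back. At guard angle a the handle is at x = -107 cos(a) mm, z = +107 sin(a) mm from here.
- switchbox: the fixed grey switch box, 130 (x) x 90 x 30 mm; origin under its middle on the counter, axes as at the hinge, which lies at x = +50 mm. The flap plate (85 x 60 x 3 mm) rests when lowered on a black wall 60 mm wide, 5 mm thick, 68 mm high from the counter, at x = -30 mm; two 72 mm high posts carry the hinge. The sides (+y, -y) are open.
- toggle (a joint): angle of the red toggle: near 0 = off (leaning 0.45 rad to the box's +y side), 0.9 rad = fully on (leaning 0.45 rad to -y). It stays where it is left and turns with about 1.2 N at its tip.
- toggle_tip (a point): centre of the red ball (10 mm in diameter) at the toggle's tip. The toggle stands under the flap, 45 mm in front of the hinge (box x = +5 mm, y = 0); it pivots 32 mm above the counter about the box's x, and its tip is 26 mm from the pivot.
- mug: bystander: blue mug, 76 mm in diameter, 72 mm high, with a handle; origin at the middle of its underside
- saucers: bystander: stack of saucers, 116 mm in diameter, 30 mm high; origin at the middle of its underside
- vase: bystander: green glass vase, 64 mm in diameter, 155 mm high; origin at the middle of its underside
- sugar_pot: bystander: white lidded sugar pot, 68 mm in diameter, 80 mm high; origin at the middle of its underside
- lamp: the same lamp as a whole (its pose is better taken from its centre); origin 14 mm under its centre
Not all that is in view belongs to the job. Of the things that look like the holder, take the one that is farthest from the robot's base at the start. There is more than one size of the switchbox; the one meant has the size given above.

How it is judged:
By the outcome, as a careful person would: the job done as asked, in the order asked, and still so for the second after the job is handed in, with the robot touching nothing.
It also fails if it takes over 72 s, if anything falls off the work surface, if the arm or the gripper's body presses on something with over 40 N, if the wrist force passes 120 N, or if a joint passes its speed limit or range.

### The arm

A 6-joint arm with a two-finger parallel gripper is mounted at the origin on the work surface. World frame = base frame: x ahead of the robot, y to its left, z up, the work surface at z = 0. Lengths are in m, angles in rad, forces in N, time in s.
With the tool pointing down it reaches from about 0.35 to 0.725 m from the base axis. Payload 6 kg.
Tool frame: the origin (TCP) lies between the finger pads; the fingertips stand 25 mm ahead of it and the grasp point (between the pads) lies 6 mm ahead of it; z points along the fingers, x is the direction in which the jaws open and shut, and the axes are right-handed (so a half turn about z gives the same grasp; the last joint's range is limited). The gripper opens to 85 mm and grips with 20 to 120 N. Pads are 22 mm wide; open, the fingers measure 114 mm over their backs; the gripper's body (76 mm by 85 mm) begins 54 mm behind the grasp point. The pads swing forward as they close: fully open they stand 13 mm farther back than shut.
Start: joints at [1.652, 0.04, 0.085, 0, -1.615, -0.334], TCP at [0.15, 0.581, 0.256] pointing down, gripper open.
Joint ranges: [-2.56, 2.56], [-1.29, 2.01], [-1.08, 1.49], [-3.29, 1.98], [-2.81, -0.18], [-2.99, 2.99]. Speed limits (rad/s): [2.57, 2.57, 3.01, 3.14, 3.14, 3.14].

### API

Orientations are given as a unit quaternion [w, x, y, z].
In Python, from workcell import manip gives the robot as it stands. The module is installed in compiled form; this text tells all that it offers.
- The arm moves only by the tool arm_command, never from a script. Its argument "commands" is text: rows parted by semicolons, each of 6 numbers parted by spaces: the shift along the tool's x, y, z each as a share of 0.25 m, from -1 to 1, then the turn, a rotation vector about the tool's x, y, z each as a share of 30 degrees, from -1 to 1. In form: x y z wx wy wz; .... A call has 1 to 12 rows; each row is the pose to reach, as a shift and turn from the pose commanded when the call began, along the tool's axes at that moment; what a row does not reach only later rows make up. A row lasts 1/8 s, in which the tool goes at most 62.5 mm and 10.7 degrees, less where a joint would pass 70% of its speed; a pose out of reach is approached as far as the arm can. A call with a number of a shift or a turn outside -1 to 1 is refused whole. A call with a gripper value outside its range is refused whole. "hand" is the opening, from -1 (shut) to 1 (fully open), set as the call begins (left out, the last holds). The fingers move at their own pace and stop on an object; the grip force is fixed at half the most. Time passes only in rows, so rows that repeat a pose let the fingers close. It gives the time, the measured TCP pose, the force and the opening at its end, in the units of the state.
- manip.observe(): the state, without advancing time (a new reading comes with each control period).
- manip.get_image(name): name is "side" or "top" or "wrist"; returns the picture (420x560x3 uint8, red, green, blue); there is no depth.
- manip.get_calibration(name): a dict with "camera_matrix" (3x3 intrinsics, pixels), "dist" ([k1, k2, p1, p2, k3] as OpenCV has them; the pictures are not rectified), "position" and "rotation" of the camera in the world. Camera axes: x right, y down, z forward; pixel columns grow to the right and rows downward; lengths in m; the calibration is good to about 2 mm. A picture is of the moment at which its call begins: read the wrist's pose just before it. get_calibration takes no time and is no camera call; for the wrist camera it gives the pose at the moment of the call.
- manip.sign_off(): hands the job in, once; it reports no verdict.
The state is a dict: "time_s": time; "joint_pos": joint angles; "joint_vel": joint speeds; "joint_efforts": joint torques, N m; "ee_pos": TCP position; "tcp_rot": TCP orientation; "ft_force": force on the tool from outside, world axes, zero at the start; "wrist_torque": the same for the moment, N m; "gripper_width": finger opening in m.
Only numpy, scipy, OpenCV 4.12 (cv2) and the standard library are available. Lean on these libraries where they do the work, as an engineer would, in place of code of your own. Each camera call takes 0.05 s, during which the arm holds its last target.

## Working session

There is one attempt and no reset: what is moved stays moved. The work goes in short steps, Python scripts to look and compute and a tool call to move; the robot and the scene stay as the last step left them, time stands still between calls to the robot, and variables do not carry over. Pictures are saved under pics/ and viewed, and the job is handed in when it is done.

Besides the shell and the picture viewer there is one more tool, called after "Emit:" as name(argument=value, ...) on one line, values as JSON. arm_command: Moves the arm, as the interface text tells. Its arguments: {"type":"object","properties":{"commands":{"type":"string"},"hand":{"type":"number"}},"required":["commands"]}

```bash
mkdir -p pics; cat > h.py <<'E'
import cv2,numpy as np
from workcell import manip
def snap(n,f):
    c=manip.get_calibration(n); im=manip.get_image(n)
    cv2.imwrite(f'pics/{f}.png',cv2.cvtColor(np.array(im),cv2.COLOR_RGB2BGR)); np.save(f'pics/{f}.npy',{k:np.array(v) for k,v in c.items()},allow_pickle=True); return im
def cal(f): return np.load(f'pics/{f}.npy',allow_pickle=True).item()
def ray(f,uv):
    c=cal(f); p=cv2.undistortPoints(np.array([[uv]],float),c['camera_matrix'],c['dist'])[0,0]
    d=c['rotation']@np.array([p[0],p[1],1]); return c['position'],d/np.linalg.norm(d)
def onz(f,uv,z):
    o,d=ray(f,uv); return o+d*(z-o[2])/d[2]
def proj(f,P):
    c=cal(f); R=c['rotation'].T; rv=cv2.Rodrigues(R)[0]
    return cv2.projectPoints(np.array(P,float).reshape(-1,1,3),rv,-R@c['position'],c['camera_matrix'],c['dist'])[0][:,0]
def crop(f,u0,v0,u1,v1,s,out):
    im=cv2.imread(f'pics/{f}.png')[v0:v1,u0:u1]; cv2.imwrite(f'pics/{out}.png',cv2.resize(im,None,fx=s,fy=s,interpolation=cv2.INTER_CUBIC))
E
python3 - <<'E'
from h import *
for n in ['side','top','wrist']: snap(n,n+'0'); c=cal(n+'0'); print(n,c['position'],c['rotation'].round(3).tolist(),c['camera_matrix'].tolist(),c['dist'])
print(manip.observe())
E
```

```text
side [ 0.10179027 -0.92629164  1.04430256] [-0.369, 0.913, -0.163, 0.055] [[544.4422635881133, 0.0, 278.8312807892533], [0.0, 544.4422635881133, 205.9654397587741], [0.0, 0.0, 1.0]] [-0.09295058  0.          0.          0.          0.        ]
top [ 0.26540239 -0.03513924  1.15570056] [0.059, -0.703, 0.707, -0.046] [[444.4266204803599, 0.0, 281.3498368430088], [0.0, 444.4266204803599, 208.15915315735052], [0.0, 0.0, 1.0]] [0.04213608 0.         0.         0.         0.        ]
wrist [0.21487797 0.56369219 0.37336387] [-0.082, -0.607, 0.783, 0.106] [[294.68682849924267, 0.0, 279.4907586754562], [0.0, 294.68682849924267, 211.62287944066873], [0.0, 0.0, 1.0]] [0.00971595 0.         0.         0.         0.        ]
{'time_s': 0.15, 'joint_pos': array([ 1.65167905e+00,  4.07117375e-02,  8.40619595e-02, -3.21154720e-04,
       -1.61548028e+00, -3.33694041e-01]), 'joint_vel': array([-0.00084185, -0.00181525,  0.00217548,  0.00326419, -0.00081953,
       -0.00268715]), 'joint_efforts': array([-1.66458562e-03, -3.68613839e+01,  3.47693396e+01,  6.93621084e+00,
       -4.41702723e-03,  1.28620506e-06]), 'ee_pos': array([0.14996585, 0.58074666, 0.25550172]), 'tcp_rot': array([-4.98756975e-04, -6.12326069e-01,  7.90605031e-01, -4.70838131e-04]), 'ft_force': array([-0.44869168,  0.40559199,  0.02686513]), 'wrist_torque': array([-0.01523909, -0.01839603,  0.01449408]), 'gripper_width': 0.08557096083342097}
```

```bash
python3 - <<'E'
s=open('h.py').read()
s=s.replace("def cal(f): return np.load(f'pics/{f}.npy',allow_pickle=True).item()","""from scipy.spatial.transform import Rotation as Ro
def q2R(q): return Ro.from_quat([q[1],q[2],q[3],q[0]]).as_matrix()
def cal(f):
    c=np.load(f'pics/{f}.npy',allow_pickle=True).item(); c['rotation']=q2R(c['rotation']); return c""")
open('h.py','w').write(s)
E
python3 -c "
from h import *
for n in ['side','top','wrist']: print(cal(n+'0')['rotation'].round(2).tolist())"
```

```text
[[0.94, -0.26, 0.22], [-0.34, -0.67, 0.66], [-0.02, -0.69, -0.72]]
[[-0.0, -0.99, 0.15], [-1.0, 0.01, 0.02], [-0.02, -0.15, -0.99]]
[[-0.25, -0.93, -0.26], [-0.97, 0.24, 0.07], [-0.0, 0.27, -0.96]]
```

View pics/side0.png

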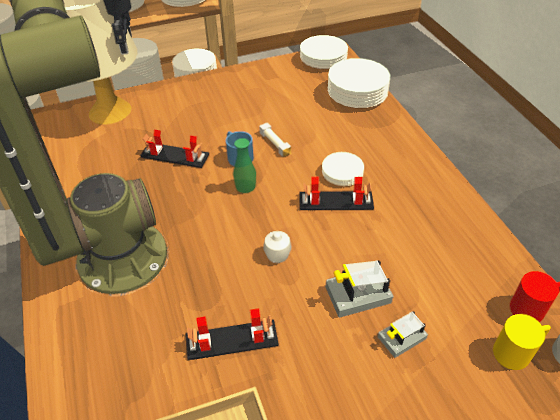

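View pics/top0.png

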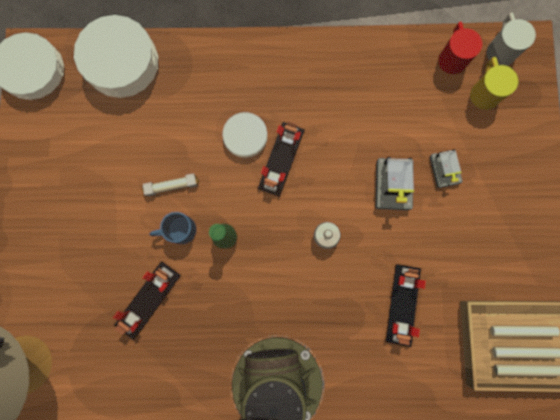

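View pics/wrist0.png

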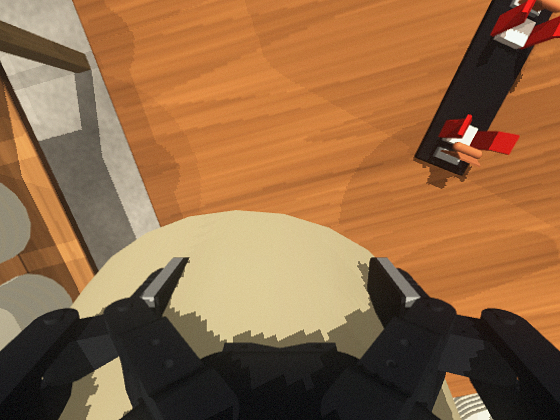

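```bash
python3 - <<'E'
from h import *
crop('top0',130,100,320,260,4,'a'); crop('top0',360,130,480,220,6,'b'); crop('side0',220,110,400,220,4,'c');crop('side0',310,245,440,360,5,'d')
for n,uv in [('A',(148,300)),('B',(281,160)),('C',(404,305)),('lamp',(170,186)),('box',(395,185))]: p=onz('top0',uv,0.01); print(n,p.round(3),np.hypot(*p[:2]))
E
```

```text
A [0.203 0.324 0.01 ] 0.38289507759437935
B [ 0.565 -0.013  0.01 ] 0.5652249788012245
C [ 0.189 -0.32   0.01 ] 0.37148626139636687
lamp [0.497 0.279 0.01 ] 0.5699623837860431
box [ 0.495 -0.31   0.01 ] 0.5844525992643592
```

View pics/a.png

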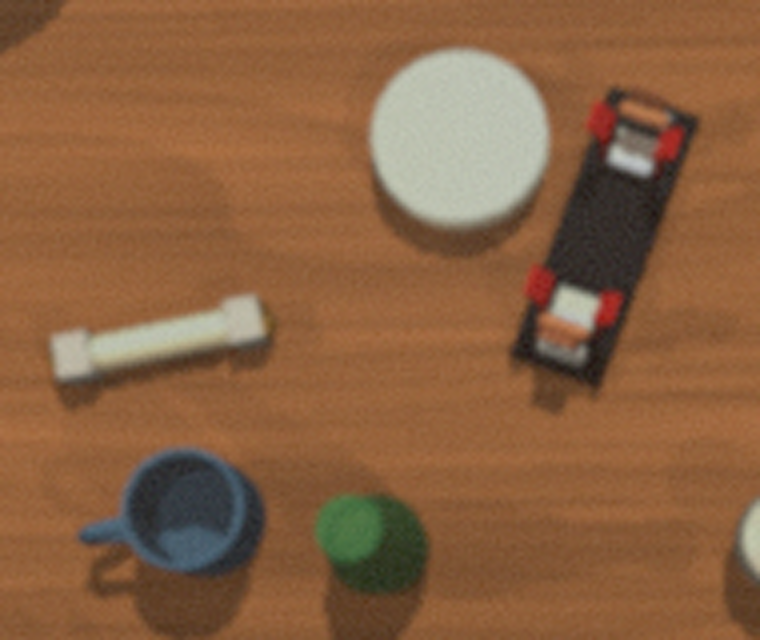

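View pics/b.png

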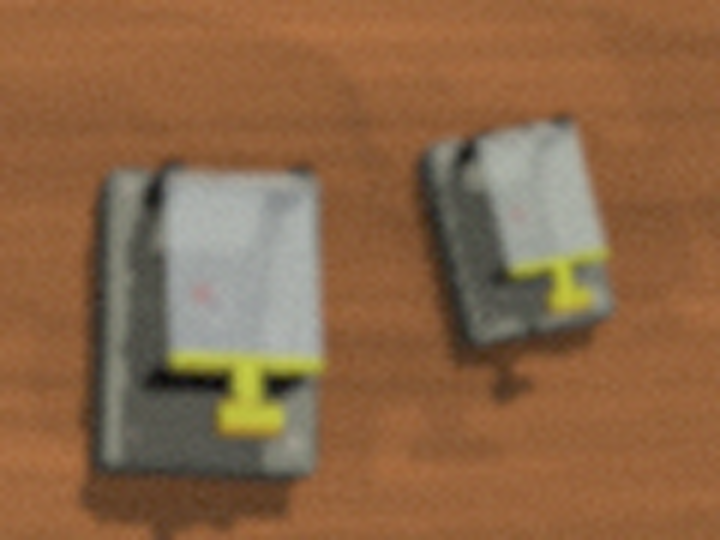

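View pics/c.png

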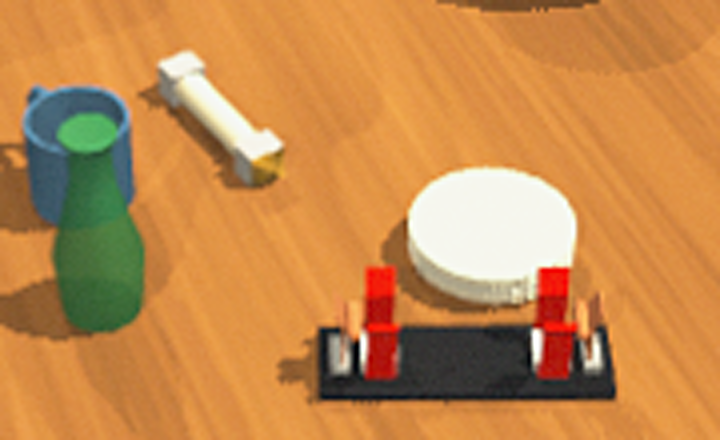

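View pics/d.png

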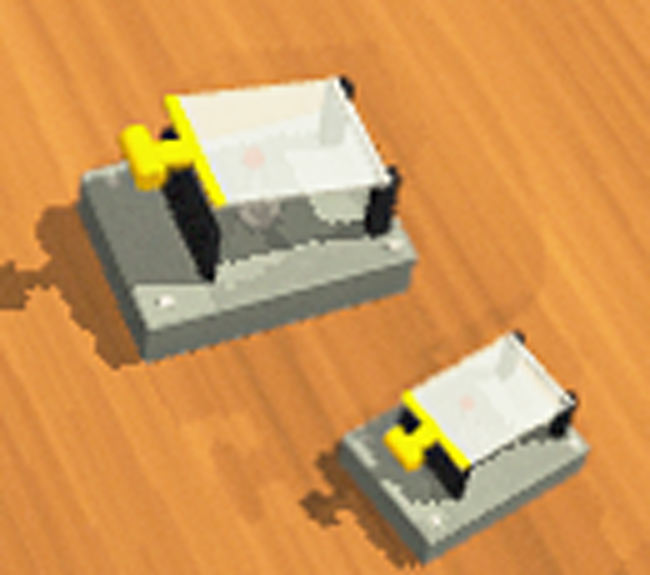

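```bash
cat >> h.py <<'E'
def un(u,v,u0,v0,s): return ((u+.5)/s-.5+u0,(v+.5)/s-.5+v0)
from scipy.optimize import least_squares
def fit(obs,x0):
    # obs list of (frame, uv, localxyz); pose x,y,yaw
    def f(p):
        c,s=np.cos(p[2]),np.sin(p[2]); r=[]
        for fr,uv,l in obs:
            P=[p[0]+c*l[0]-s*l[1],p[1]+s*l[0]+c*l[1],l[2]]
            r+=list(proj(fr,P)[0]-np.array(uv))
        return np.array(r)
    R=least_squares(f,x0); print('pose',R.x.round(4),'res',R.fun.reshape(-1,2).round(1).tolist()); return R.x
E
python3 - <<'E'
from h import *
A=lambda u,v:un(u,v,130,100,4); B=lambda u,v:un(u,v,360,130,6); C=lambda u,v:un(u,v,220,110,4); D=lambda u,v:un(u,v,310,245,5)
# holder: local x along toward far(+x world-ish)
h=[('top0',A(614,90),(.098,.032,.01)),('top0',A(697,122),(.098,-.032,.01)),('top0',A(514,353),(-.098,.032,.01)),('top0',A(598,384),(-.098,-.032,.01)),
 ('side0',C(319,328),(-.098,.032,.01)),('side0',C(606,326),(.098,.032,.01)),('side0',C(319,399),(-.098,-.032,0)),('side0',C(616,398),(.098,-.032,0))]
ph=fit(h,[.56,-.01,-.3])
b=[('top0',B(104,176),(.065,.045,.03)),('top0',B(98,468),(-.065,.045,.03)),('top0',B(310,470),(-.065,-.045,.03)),
 ('side0',D(82,180),(-.065,.045,.03)),('side0',D(148,328),(-.065,-.045,.03)),('side0',D(415,250),(.065,-.045,.03))]
pb=fit(b,[.5,-.31,0])
l=[('top0',A(72,356),(-.056,0,.028)),('top0',A(243,321),(.056,0,.028)),('side0',C(184,66),(-.056,0,.028)),('side0',C(255,145),(.056,0,.028))]
pl=fit(l,[.5,.28,-1.4])
for f,uv in (('top0',B(250,420)),('side0',D(145,155))): print('handle',onz(f,uv,.07),onz(f,uv,.08))
c,s=np.cos(pb[2]),np.sin(pb[2])
print('hinge',pb[:2]+.05*np.array([c,s]),'handle pred',pb[:2]-.057*np.array([c,s]))
for n,uv in [('mug',A(190,512)),('vase',A(375,540)),('saucer',A(460,138))]: print(n,onz('top0',uv,.03))
E
```

```text
pose [ 0.5696 -0.014  -0.3585] res [[-0.4, -1.2], [1.3, -1.4], [-1.3, 0.5], [0.5, 1.0], [-0.6, -1.0], [0.1, -0.8], [-0.3, 1.0], [-0.2, 0.9]]
pose [ 0.4961 -0.3045 -0.0373] res [[-0.0, -0.9], [0.8, 0.1], [1.3, 0.8], [-1.4, -2.0], [0.1, 0.0], [0.7, -0.3]]
pose [ 0.4983  0.2763 -1.3872] res [[0.2, -0.5], [0.2, 0.2], [-0.8, -0.5], [0.3, 0.0]]
handle [ 0.44655463 -0.30970703  0.07      ] [ 0.4448861  -0.30717808  0.08      ]
handle [ 0.451812   -0.28694706  0.07      ] [ 0.44821946 -0.29350913  0.08      ]
hinge [ 0.54604505 -0.30638415] handle pred [ 0.43911966 -0.30238911]
mug [0.38468191 0.25178028 0.03      ]
vase [0.36605341 0.13346535 0.03      ]
saucer [0.63038499 0.08152453 0.03      ]
```

```bash
cat >> h.py <<'E'
def yawof(R): return np.degrees(np.arctan2(R[1,0],R[0,0]))
def mv(P,yaw=None,tilt=None,frm=None):
    """shares to bring TCP to P with tool down & tool-x at yaw deg. frm=(pos,R) commanded"""
    o=manip.observe(); p,R=(o['ee_pos'],q2R(o['tcp_rot'])) if frm is None else frm
    if yaw is None: yaw=yawof(R)
    a=np.radians(yaw); T=np.column_stack([[np.cos(a),np.sin(a),0],[np.sin(a),-np.cos(a),0],[0,0,-1]])
    d=R.T@(np.array(P)-p)/.25; w=Ro.from_matrix(R.T@T).as_rotvec(degrees=True)/30
    print('at',p.round(4),'yaw',yawof(R).round(2),'t',o['time_s'],'F',o['ft_force'].round(2),'g',round(o['gripper_width'],4)); print('share',d.round(3),w.round(3)); return d,w
E
python3 -c "
from h import *
mv([.46,.25,.2],-169.5)"
```

```text
at [0.15   0.5807 0.2555] yaw -104.48 t 0.15 F [-0.45  0.41  0.03] g 0.0856
share [ 0.97  -1.532  0.224] [-2.000e-03 -2.000e-03  2.167e+00]
```

Emit:
arm_command(commands="0.25 -0.4 0 0 0 0.5; 0.5 -0.8 0 0 0 1; 0.5 -0.8 0 0 0 1; 0.5 -0.8 0 0 0 1; 0.5 -0.8 0 0 0 1")

```text
time_s: 0.78
ee_pos: [0.3142, 0.4078, 0.2567]
tcp_rot: [0.0, -0.385, 0.923, 0.0]
ft_force: [0.1, 0.4, 0.6]
gripper_width: 0.085
```

```bash
python3 -c "
from h import *
mv([.48,.27,.2],-169.5)"
```

```text
at [0.3142 0.4078 0.2567] yaw -134.7 t 0.775 F [0.13 0.37 0.65] g 0.085
share [-0.075 -0.859  0.227] [1.00e-03 1.00e-03 1.16e+00]
```

```bash
python3 -c "
from h import *
mv([.485,.335,.17],-169.5)"
```

```text
at [0.3142 0.4078 0.2567] yaw -134.7 t 0.775 F [0.13 0.37 0.65] g 0.085
share [-0.273 -0.691  0.347] [1.00e-03 1.00e-03 1.16e+00]
```

Emit:
arm_command(commands="-0.13 -0.35 0.17 0 0 0.5; -0.27 -0.69 0.35 0 0 1; -0.27 -0.69 0.35 0 0 1; -0.27 -0.69 0.35 0 0 1; -0.27 -0.69 0.35 0 0 1")

```text
time_s: 1.4
ee_pos: [0.4829, 0.3369, 0.1675]
tcp_rot: [-0.001, -0.135, 0.991, -0.001]
ft_force: [0.4, -0.2, 0.6]
gripper_width: 0.0857
```

```bash
python3 -c "
from h import *
mv([.485,.335,.17],-169.5)
snap('wrist','w1')
print(proj('w1',[[.4983,.2763,.014]]))"
```

```text
at [0.4829 0.3369 0.1675] yaw -164.51 t 1.4 F [ 0.44 -0.22  0.59] g 0.0857
share [-0.006 -0.009 -0.01 ] [-0.003 -0.004  0.166]
[[280.70113643 135.92260572]]
```

View pics/w1.png

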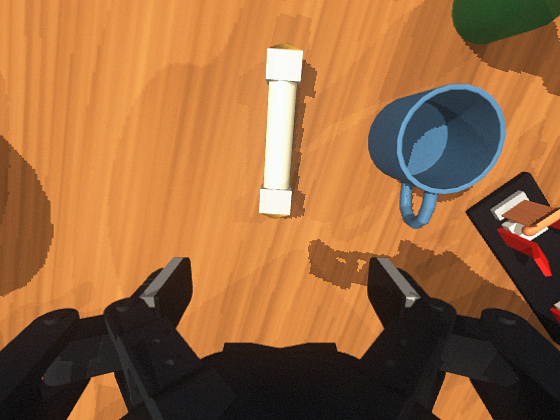

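```bash
python3 - <<'E'
from h import *
crop('w1',230,30,330,230,3,'e')
l=[('w1',(284,64),(.056,0,.028)),('w1',(276.5,201.5),(-.056,0,.028))]
p=fit(l,[.5,.28,-1.4]); print(np.degrees(p[2]))
E
```

```text
pose [ 0.4988  0.277  -1.3552] res [[-0.0, 0.2], [0.0, -0.3]]
-77.6482874065528
```

View pics/e.png

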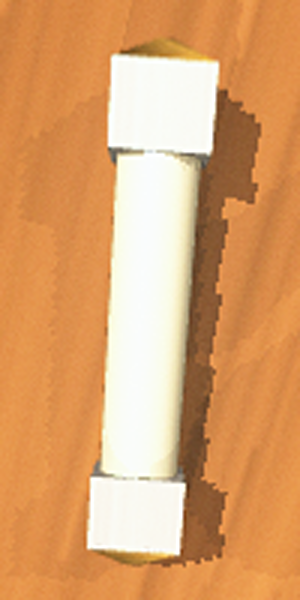

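```bash
python3 -c "
from h import *
mv([.4988,.277,.029],-167.8)"
```

```text
at [0.4825 0.3376 0.1687] yaw -164.44 t 1.45 F [0.14 0.29 0.96] g 0.0852
share [ 0.002 -0.251  0.559] [-0.001 -0.001  0.112]
```

```bash
cat >> h.py <<'E'
import os
def adv(row):
    s=np.load('cmd.npy'); p,R=s[:,3],s[:,:3]
    r=np.array([float(v) for v in row.split()]); p=p+R@r[:3]*.25; R=R@Ro.from_rotvec(r[3:]*30,degrees=True).as_matrix()
    np.save('cmd.npy',np.column_stack([R,p]))
def go(P,yaw=None):
    s=np.load('cmd.npy'); print('cmd',s[:,3].round(4),'yaw',yawof(s[:,:3]).round(2)); return mv(P,yaw,frm=(s[:,3],s[:,:3]))
E
python3 - <<'E'
from h import *
a=np.radians(-104.49); np.save('cmd.npy',np.column_stack([[np.cos(a),np.sin(a),0],[np.sin(a),-np.cos(a),0],[0,0,-1],[.15,.581,.256]]))
adv('.5 -.8 0 0 0 1'); adv('-.27 -.69 .35 0 0 1'); go([.4988,.277,.10],-167.8);go([.4988,.277,.029],-167.8)
E
```

```text
cmd [0.4827 0.3372 0.1685] yaw -164.49
at [0.4827 0.3372 0.1685] yaw -164.49 t 1.45 F [0.14 0.29 0.96] g 0.0852
share [ 0.002 -0.249  0.274] [0.   0.   0.11]
cmd [0.4827 0.3372 0.1685] yaw -164.49
at [0.4827 0.3372 0.1685] yaw -164.49 t 1.45 F [0.14 0.29 0.96] g 0.0852
share [ 0.002 -0.249  0.558] [0.   0.   0.11]
```

Emit:
arm_command(commands="0 -0.25 0.1 0 0 0.11; 0 -0.25 0.27 0 0 0.11; 0 -0.25 0.42 0 0 0.11; 0 -0.25 0.5 0 0 0.11; 0 -0.25 0.56 0 0 0.11; 0 -0.25 0.56 0 0 0.11; 0 -0.25 0.56 0 0 0.11", hand=0.4)

```text
time_s: 2.33
ee_pos: [0.4999, 0.2778, 0.0303]
tcp_rot: [0.001, -0.107, 0.994, 0.001]
ft_force: [0.2, 0.7, -0.9]
gripper_width: 0.06
```

Emit:
arm_command(commands="0 0 0 0 0 0; 0 0 0 0 0 0; 0 0 0 0 0 0; 0 0 0 0 0 0; 0 0 0 0 0 0; 0 0 0 0 0 0", hand=-1)

```text
time_s: 3.08
ee_pos: [0.5, 0.2772, 0.0298]
tcp_rot: [0.001, -0.106, 0.994, 0.0]
ft_force: [-0.4, -0.3, 5.5]
gripper_width: 0.0215
```

Emit:
arm_command(commands="0 0 -0.05 0 0 0; 0 0 -0.2 0 0 0; 0 0 -0.4 0 0 0; 0 0 -0.6 0 0 0; 0 0 -0.6 0 0 0; 0 0 -0.6 0 0 0")

```text
time_s: 3.82
ee_pos: [0.4991, 0.2768, 0.1784]
tcp_rot: [-0.0, -0.106, 0.994, 0.0]
ft_force: [0.7, 0.6, -2.2]
gripper_width: 0.022
```

```bash
python3 - <<'E'
from h import *
adv('0 -.25 .56 0 0 .11'); adv('0 0 -.6 0 0 0')
go([.5696,-.014,.18],-110.5)
snap('wrist','w2'); snap('side','s2'); crop('s2',180,40,380,190,4,'f')
E
```

```text
cmd [0.4994 0.277  0.1785] yaw -167.79
at [0.4994 0.277  0.1785] yaw -167.79 t 3.825 F [ 0.65  0.57 -2.19] g 0.022
share [-0.028 -1.197 -0.006] [ 0.    0.   -1.91]
```

View pics/w2.png

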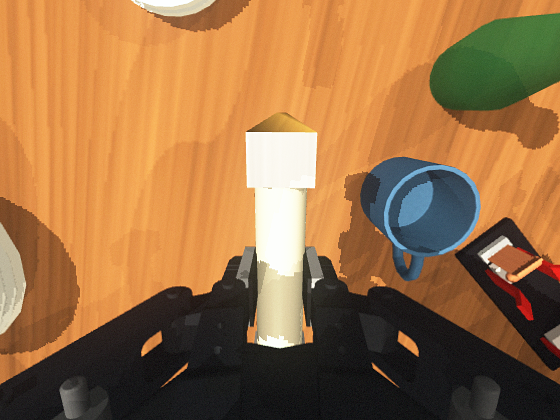

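View pics/f.png

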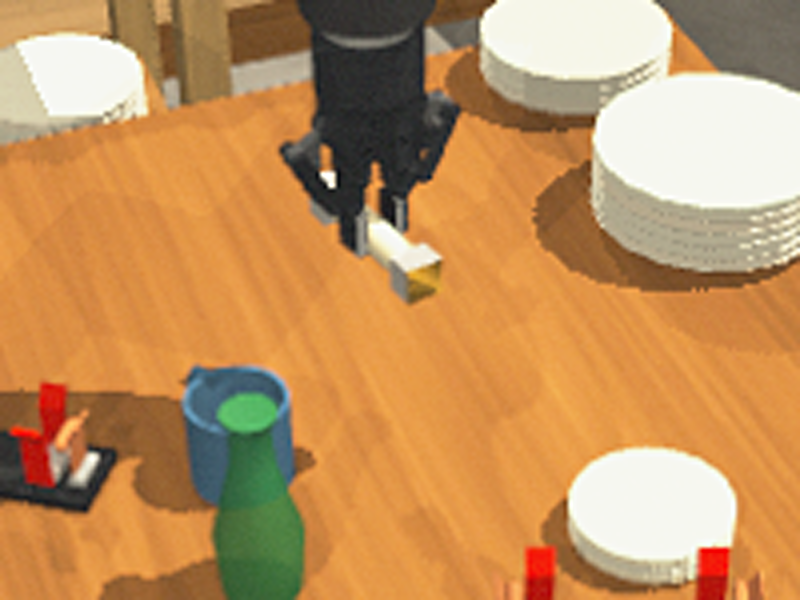

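```bash
python3 - <<'E'
from h import *
s=np.load('cmd.npy')
obs=[((247,133),.067,-.014),((316,133),.067,.014),((248,187),.045,-.014),((315,187),.045,.014)]
# lamp +x' = tool -y ; local lateral = tool x
def f(q):
    r=[]
    for uv,ax,lat in obs:
        a=q[3]; t=np.array([q[0]+lat*np.cos(a)+ax*np.sin(a), q[1]-ax*np.cos(a)+lat*np.sin(a), q[2]-.014])
        r+=list(proj('w2',s[:,:3]@t+s[:,3])[0]-uv)
    return np.array(r)
R=least_squares(f,[0,0,.006,0]); print(R.x.round(4),R.fun.round(1))
E
```

```text
[ 0.0014  0.0006  0.0189 -0.0016] [-0.3  0.   0.4 -0.   0.3  0.  -0.4 -0. ]
```

```bash
python3 - <<'E'
from h import *
go([.50,.11,.22],-138);go([.50,-.053,.18],-110.5)
E
```

```text
cmd [0.4994 0.277  0.1785] yaw -167.79
at [0.4994 0.277  0.1785] yaw -167.79 t 3.925 F [-0.51 -0.65 -0.76] g 0.022
share [ 0.139 -0.653 -0.166] [ 0.     0.    -0.993]
cmd [0.4994 0.277  0.1785] yaw -167.79
at [0.4994 0.277  0.1785] yaw -167.79 t 3.925 F [-0.51 -0.65 -0.76] g 0.022
share [ 0.277 -1.291 -0.006] [ 0.    0.   -1.91]
```

Emit:
arm_command(commands="0.03 -0.1 -0.17 0 0 -0.2; 0.07 -0.3 -0.17 0 0 -0.5; 0.14 -0.5 -0.17 0 0 -0.8; 0.14 -0.65 -0.17 0 0 -1; 0.14 -0.65 -0.17 0 0 -1; 0.14 -0.65 -0.17 0 0 -1")

```text
time_s: 4.68
ee_pos: [0.4994, 0.1107, 0.2203]
tcp_rot: [-0.001, -0.36, 0.933, -0.0]
ft_force: [-1.5, -0.7, -0.1]
gripper_width: 0.022
```

```bash
python3 - <<'E'
from h import *
adv('0.14 -0.65 -0.17 0 0 -1'); go([.50,-.053,.18],-110.5)
E
```

```text
cmd [0.4996 0.1108 0.221 ] yaw -137.79
at [0.4996 0.1108 0.221 ] yaw -137.79 t 4.675 F [-1.49 -0.67 -0.15] g 0.022
share [ 0.439 -0.486  0.164] [ 0.    0.   -0.91]
```

Emit:
arm_command(commands="0.11 -0.12 0 0 0 -0.25; 0.22 -0.25 0.08 0 0 -0.5; 0.33 -0.37 0.16 0 0 -0.75; 0.44 -0.49 0.16 0 0 -0.91; 0.44 -0.49 0.16 0 0 -0.91; 0.44 -0.49 0.16 0 0 -0.91; 0.44 -0.49 0.16 0 0 -0.91")

```text
time_s: 5.55
ee_pos: [0.5007, -0.0528, 0.1812]
tcp_rot: [-0.0, -0.571, 0.821, 0.0]
ft_force: [0.2, 0.4, -0.4]
gripper_width: 0.0218
```

```bash
python3 - <<'E'
from h import *
adv('0.44 -0.49 0.16 0 0 -0.91'); go([.5696,-.014,.18],-110.5)
snap('wrist','w3')
E
```

```text
cmd [ 0.5004 -0.0539  0.181 ] yaw -110.49
at [ 0.5004 -0.0539  0.181 ] yaw -110.49 t 5.55 F [ 0.2   0.43 -0.36] g 0.0218
share [-0.246 -0.203  0.004] [0. 0. 0.]
```

View pics/w3.png

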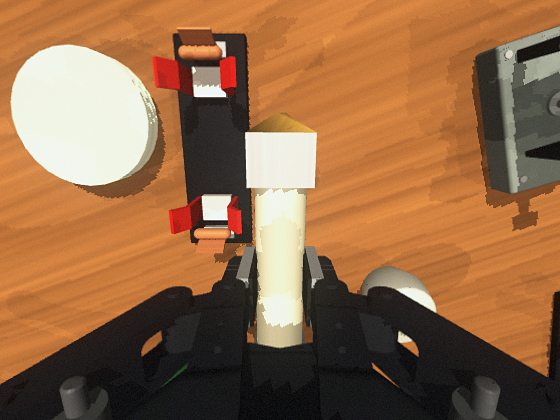

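```bash
python3 - <<'E'
from h import *
crop('w3',140,15,270,145,5,'g');crop('w3',140,140,270,265,5,'i')
E
```

```text
(no output)
```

View pics/g.png

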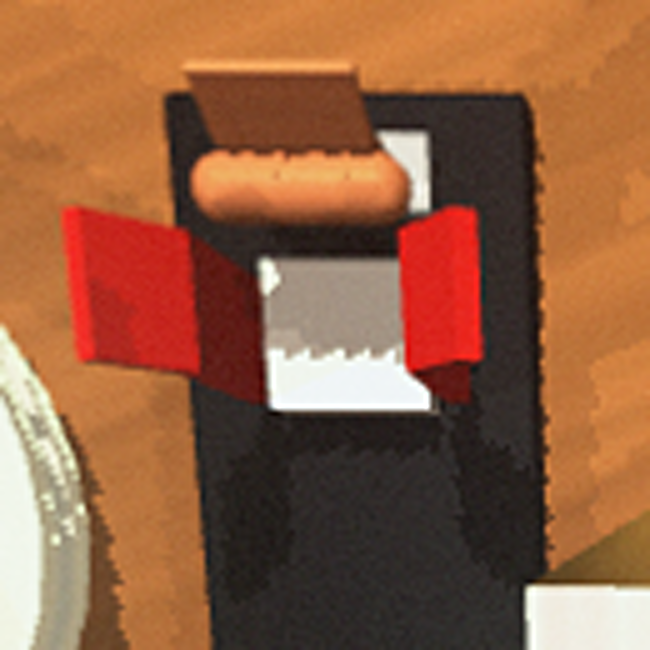

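View pics/i.png

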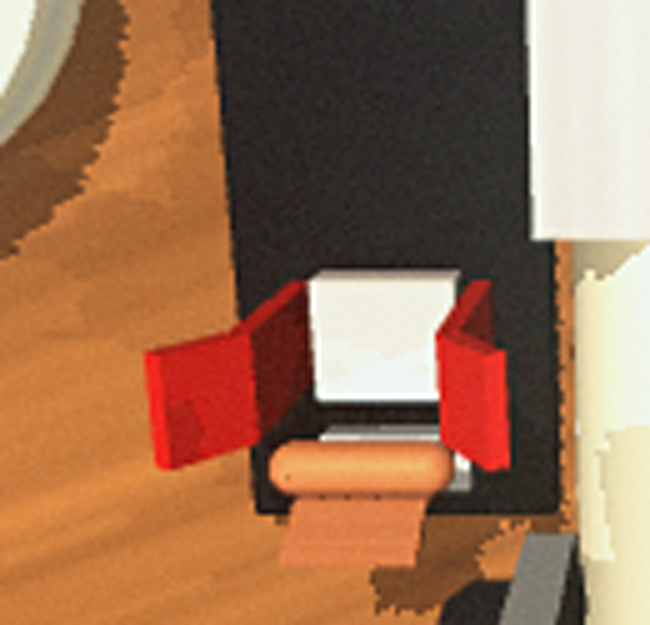

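```bash
python3 - <<'E'
from h import *
G=lambda u,v:un(u,v,140,15,5); I=lambda u,v:un(u,v,140,140,5)
b=[('w3',G(166,96),(.098,.032,.01)),('w3',G(525,96),(.098,-.032,.01)),('w3',I(256,514),(-.098,.032,.01)),('w3',I(560,512),(-.098,-.032,.01))]
n=[('w3',G(302,187),(.0745,0,.044)),('w3',I(361,468),(-.0745,0,.044))]
for o in (b,n,b+n):
    p=fit(o,[.5696,-.014,-.3585]); print(np.degrees(p[2]))
# free z/scale: compare nose-based separation
print(np.linalg.norm((onz('w3',G(302,187),.044)-onz('w3',I(361,468),.044))[:2]))
E
```

```text
pose [ 0.5695 -0.0128 -0.3533] res [[-1.0, -0.9], [0.9, -0.9], [-0.1, 1.3], [0.1, 1.6]]
-20.240416278584384
pose [ 0.5702 -0.0125 -0.3558] res [[-0.0, 0.3], [0.0, -0.4]]
-20.38745331606345
pose [ 0.5697 -0.0127 -0.354 ] res [[-1.2, -1.2], [0.7, -1.2], [-0.4, 1.0], [-0.2, 1.4], [0.3, 0.8], [0.6, -0.0]]
-20.282618440261476
0.1495889501572505
```

```bash
python3 - <<'E'
from h import *
go([.5702,-.012,.115],-110.35)
E
```

```text
cmd [ 0.5004 -0.0539  0.181 ] yaw -110.49
at [ 0.5004 -0.0539  0.181 ] yaw -110.49 t 5.6 F [ 0.31 -0.53 -1.18] g 0.0219
share [-0.255 -0.203  0.264] [ 0.     0.    -0.005]
```

Emit:
arm_command(commands="-0.13 -0.1 0 0 0 0; -0.255 -0.203 0 0 0 -0.005; -0.255 -0.203 0.13 0 0 -0.005; -0.255 -0.203 0.264 0 0 -0.005; -0.255 -0.203 0.264 0 0 -0.005; -0.255 -0.203 0.264 0 0 -0.005; -0.255 -0.203 0.264 0 0 -0.005")

```text
time_s: 6.48
ee_pos: [0.5713, -0.0117, 0.1175]
tcp_rot: [0.001, -0.571, 0.821, -0.001]
ft_force: [0.2, 0.2, -0.3]
gripper_width: 0.0218
```

```bash
python3 - <<'E'
from h import *
adv('-0.255 -0.203 0.264 0 0 -0.005'); go([.5702,-.012,.115],-110.35)
snap('wrist','w4'); crop('w4',180,20,380,220,4,'j')
E
```

```text
cmd [ 0.5703 -0.0119  0.115 ] yaw -110.34
at [ 0.5703 -0.0119  0.115 ] yaw -110.34 t 6.475 F [ 0.15  0.18 -0.27] g 0.0218
share [ 0.  0. -0.] [0. 0. 0.]
```

View pics/j.png

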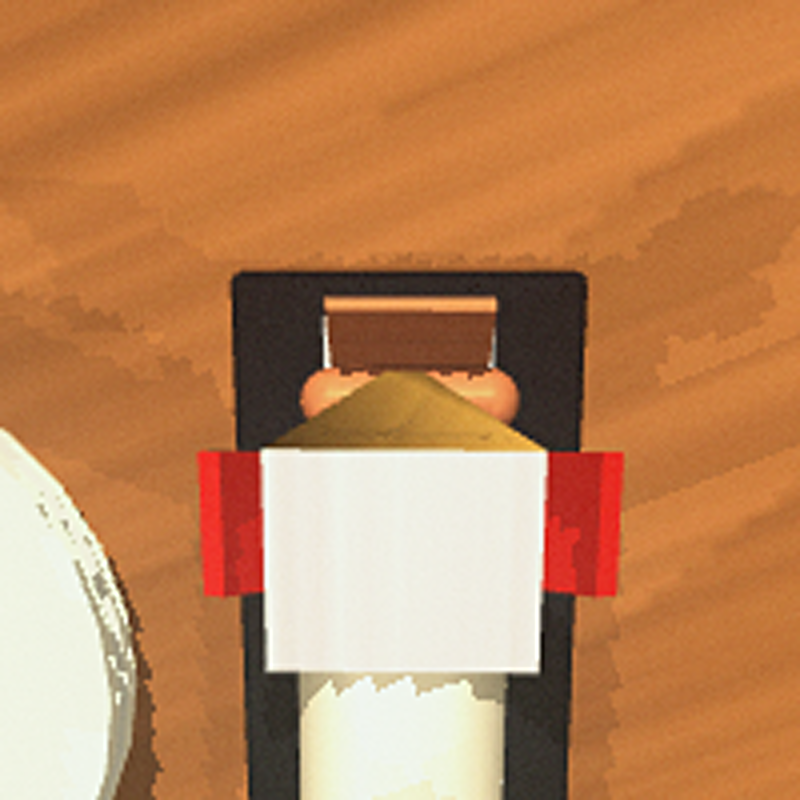

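```bash
python3 - <<'E'
from h import *
s=np.load('cmd.npy'); J=lambda u,v:un(u,v,180,20,4)
def tool(P): return (s[:,:3].T@(P-s[:,3])*1000).round(2)
for z in (.096+.014,.1+.014): print('lamp',tool(onz('w4',J(404.5,450),z)),tool(onz('w4',J(403.5,672),z)))
print('nose',tool(onz('w4',J(410,395),.044)),'cheekfar',tool(onz('w4',J(411,452),.067)),'cheek near',tool(onz('w4',J(412,596),.067)),'base',tool(onz('w4',J(409.5,275),.01)))
E
```

```text
lamp [  0.09 -67.38   5.  ] [ 4.000e-02 -4.422e+01  5.000e+00]
lamp [  0.09 -67.39   1.  ] [ 4.000e-02 -4.497e+01  1.000e+00]
nose [  0.96 -75.41  71.  ] cheekfar [  1.02 -66.99  48.  ] cheek near [  1.24 -47.17  48.  ] base [  0.97 -97.09 105.  ]
```

Emit:
arm_command(commands="0.004 0 0.03 0 0 0; 0.004 0 0.08 0 0 0; 0.004 0 0.12 0 0 0; 0.004 0 0.14 0 0 0; 0.004 0 0.15 0 0 0; 0.004 0 0.15 0 0 0")

```text
time_s: 7.28
ee_pos: [0.5701, -0.013, 0.0779]
tcp_rot: [-0.0, -0.571, 0.821, -0.0]
ft_force: [-0.3, -0.0, -0.8]
gripper_width: 0.0217
```

Emit:
arm_command(commands="0 0 0.008 0 0 0; 0 0 0.012 0 0 0; 0 0 0.016 0 0 0; 0 0 0.016 0 0 0")

```text
time_s: 7.78
ee_pos: [0.57, -0.0129, 0.0738]
tcp_rot: [-0.0, -0.571, 0.821, -0.0]
ft_force: [-0.1, -0.3, -1.5]
gripper_width: 0.0219
```

Emit:
arm_command(commands="0 0 0.004 0 0 0; 0 0 0.008 0 0 0; 0 0 0.008 0 0 0")

```text
time_s: 8.15
ee_pos: [0.5701, -0.013, 0.0719]
tcp_rot: [0.0, -0.571, 0.821, -0.0]
ft_force: [0.1, -0.2, -0.7]
gripper_width: 0.022
```

```bash
python3 - <<'E'
from h import *
adv('.004 0 .15 0 0 0');adv('0 0 .024 0 0 0'); go([.5702,-.012,.070])
snap('wrist','w5'); snap('side','s5'); crop('s5',270,100,400,220,5,'k');crop('w5',160,20,400,240,3,'l')
E
```

```text
cmd [ 0.5699 -0.0129  0.0715] yaw -110.34
at [ 0.5699 -0.0129  0.0715] yaw -110.34 t 8.15 F [ 0.08 -0.17 -0.66] g 0.022
share [-0.004  0.     0.006] [0. 0. 0.]
```

View pics/k.png

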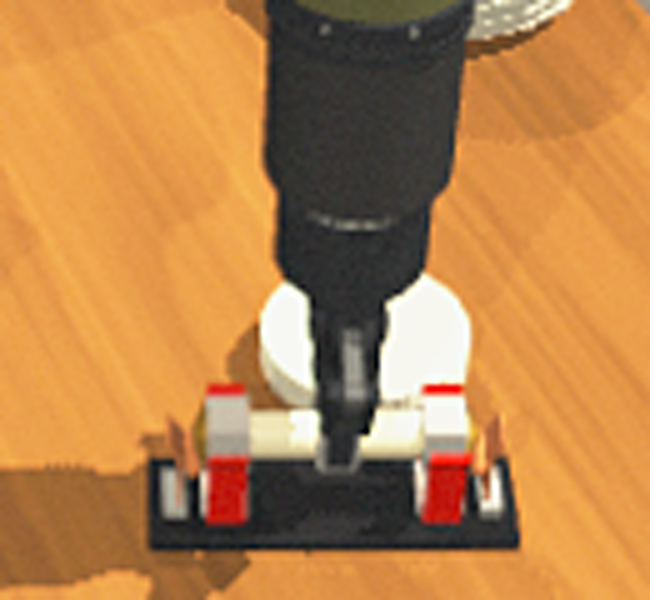

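View pics/l.png

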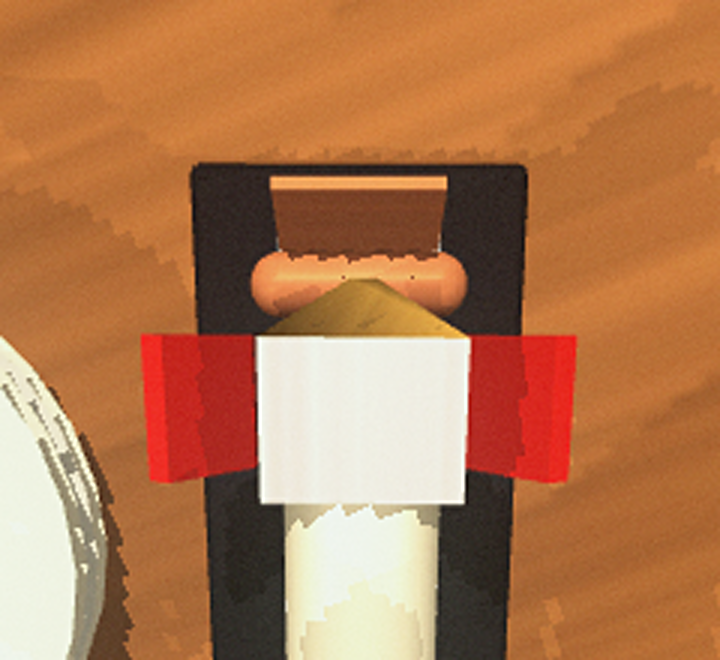

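Emit:
arm_command(commands="-0.002 0 0.004 0 0 0; -0.002 0 0.008 0 0 0; -0.002 0 0.008 0 0 0")

```text
time_s: 8.62
ee_pos: [0.5708, -0.0127, 0.0709]
tcp_rot: [0.001, -0.571, 0.821, -0.001]
ft_force: [0.2, -1.4, 5.6]
gripper_width: 0.0218
```

Emit:
arm_command(commands="0 0 0.004 0 0 0; 0 0 0.008 0 0 0; 0 0 0.008 0 0 0")

```text
time_s: 9.0
ee_pos: [0.5713, -0.0125, 0.0697]
tcp_rot: [0.001, -0.571, 0.821, -0.001]
ft_force: [-0.3, -0.8, 7.0]
gripper_width: 0.0215
```

Emit:
arm_command(commands="0 0 -0.008 0 0 0; 0 0 -0.008 0 0 0")

```text
time_s: 9.25
ee_pos: [0.5704, -0.0123, 0.07]
tcp_rot: [0.0, -0.571, 0.821, -0.0]
ft_force: [1.1, 0.7, 3.2]
gripper_width: 0.0218
```

Emit:
arm_command(commands="0 0 0 0 0 0; 0 0 0 0 0 0; 0 0 0 0 0 0; 0 0 -0.05 0 0 0; 0 0 -0.15 0 0 0; 0 0 -0.3 0 0 0; 0 0 -0.3 0 0 0", hand=0)

```text
time_s: 10.12
ee_pos: [0.5721, -0.0124, 0.1499]
tcp_rot: [0.003, -0.571, 0.821, -0.002]
ft_force: [0.0, 0.8, -0.5]
gripper_width: 0.0428
```

```bash
python3 - <<'E'
from h import *
adv('-.002 0 .008 0 0 0');adv('0 0 .308 0 0 0'); adv('0 0 -.6 0 0 0') if 0 else None
np.save('cmd.npy',np.load('cmd.npy'))
E
python3 - <<'E'
from h import *
s=np.load('cmd.npy'); s[2,3]=.0715-.002-.002+.002+.075; np.save('cmd.npy',s)
go([.5702,-.012,.145])
snap('wrist','w6'); snap('side','s6'); crop('s6',270,100,400,220,5,'k2')
E
```

```text
cmd [ 0.5701 -0.0124  0.1445] yaw -110.34
at [ 0.5701 -0.0124  0.1445] yaw -110.34 t 10.125 F [ 0.04  0.76 -0.48] g 0.0428
share [-0.002  0.    -0.002] [0. 0. 0.]
```

View pics/k2.png

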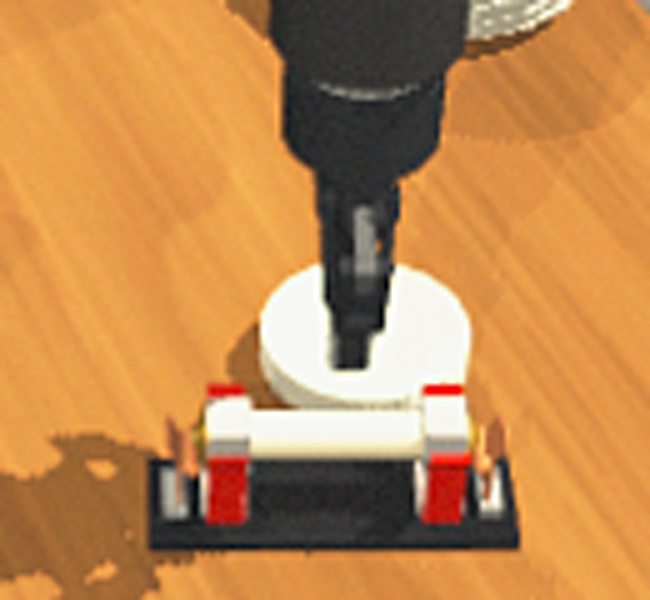

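View pics/w6.png

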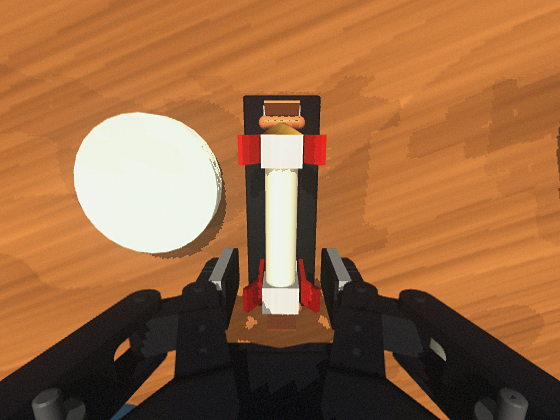

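Emit:
arm_command(commands="0 0 0 0 0 0; 0 0 0 0 0 0; 0 0 0 0 0 0; 0 0 0 0 0 0; 0 0 0.08 0 0 0; 0 0 0.16 0 0 0; 0 0 0.18 0 0 0; 0 0 0.2 0 0 0; 0 0 0.2 0 0 0", hand=-1)

```text
time_s: 11.35
ee_pos: [0.5702, -0.0125, 0.0948]
tcp_rot: [-0.0, -0.571, 0.821, -0.0]
ft_force: [0.2, -0.1, -0.4]
gripper_width: -0.0004
```

Emit:
arm_command(commands="0 0 0.008 0 0 0; 0 0 0.016 0 0 0; 0 0 0.024 0 0 0; 0 0 0.024 0 0 0")

```text
time_s: 11.85
ee_pos: [0.5713, -0.0126, 0.0908]
tcp_rot: [0.001, -0.571, 0.821, -0.001]
ft_force: [0.1, -0.5, 6.7]
gripper_width: 0.0
```

Emit:
arm_command(commands="0 0 0.01 0 0 0; 0 0 0.02 0 0 0; 0 0 0.03 0 0 0; 0 0 0.03 0 0 0")

```text
time_s: 12.35
ee_pos: [0.57, -0.0125, 0.0808]
tcp_rot: [-0.0, -0.571, 0.821, 0.0]
ft_force: [0.4, -0.3, -0.3]
gripper_width: 0.0002
```

Emit:
arm_command(commands="0 0 0.01 0 0 0; 0 0 0.02 0 0 0; 0 0 0.03 0 0 0; 0 0 0.03 0 0 0")

```text
time_s: 12.85
ee_pos: [0.5694, -0.0124, 0.0726]
tcp_rot: [-0.001, -0.571, 0.821, 0.001]
ft_force: [0.1, 0.2, -0.3]
gripper_width: 0.0
```

Emit:
arm_command(commands="0 0 0.008 0 0 0; 0 0 0.016 0 0 0; 0 0 0.02 0 0 0; 0 0 0.02 0 0 0")

```text
time_s: 13.35
ee_pos: [0.57, -0.0124, 0.0709]
tcp_rot: [-0.0, -0.571, 0.821, -0.0]
ft_force: [-7.9, 1.3, 12.7]
gripper_width: 0.0003
```

Emit:
arm_command(commands="0 0 -0.05 0 0 0; 0 0 -0.2 0 0 0; 0 0 -0.45 0 0 0; 0 0 -0.6 0 0 0; 0 0 -0.6 0 0 0; 0 0 -0.6 0 0 0")

```text
time_s: 14.1
ee_pos: [0.5699, -0.0123, 0.2179]
tcp_rot: [-0.0, -0.571, 0.821, 0.0]
ft_force: [0.5, -0.5, 0.1]
gripper_width: 0.0004
```

```bash
python3 - <<'E'
from h import *
s=np.load('cmd.npy'); s[2,3]=.0685+.15; np.save('cmd.npy',s)
snap('wrist','w7'); snap('side','s7'); crop('s7',270,100,400,220,5,'k3');crop('w7',200,60,360,220,4,'k4')
b=[.4961,-.3045]; go([.42,-.3,.2],-93)
E
```

```text
cmd [ 0.5701 -0.0124  0.2185] yaw -110.34
at [ 0.5701 -0.0124  0.2185] yaw -110.34 t 14.2 F [ 0.07 -0.91 -0.72] g -0.0001
share [1.287 0.163 0.074] [ 0.     0.    -0.578]
```

View pics/k3.png

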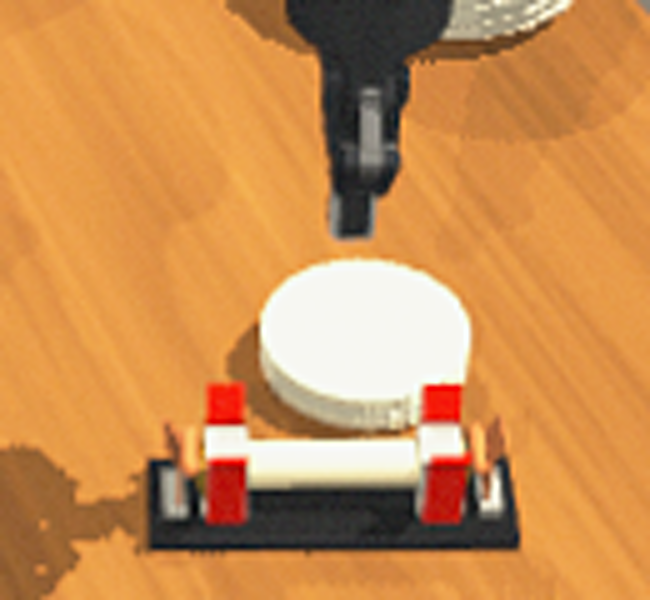

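View pics/w7.png

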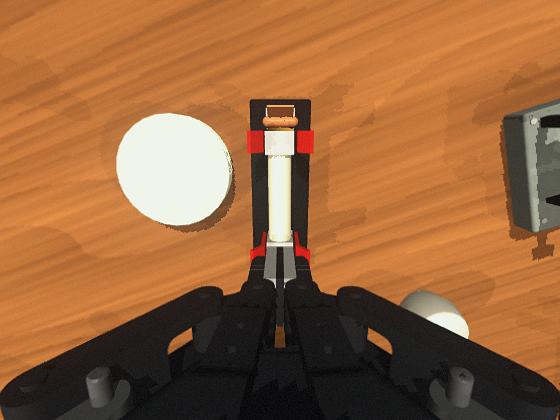

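Emit:
arm_command(commands="0.2 0 0 0 0 -0.15; 0.4 0.05 0.03 0 0 -0.3; 0.64 0.08 0.03 0 0 -0.45; 0.84 0.1 0.07 0 0 -0.58; 1 0.16 0.07 0 0 -0.58; 1 0.16 0.07 0 0 -0.58; 1 0.16 0.07 0 0 -0.58")

```text
time_s: 15.08
ee_pos: [0.4456, -0.2329, 0.2006]
tcp_rot: [-0.0, -0.689, 0.725, 0.0]
ft_force: [0.4, -0.6, -0.7]
gripper_width: 0.0006
```

```bash
python3 - <<'E'
from h import *
adv('1 0.16 0.07 0 0 -0.58')
go([.43,-.3,.2],-93); print(manip.observe()['joint_pos'])
E
```

```text
cmd [ 0.4457 -0.2329  0.201 ] yaw -92.94
at [ 0.4457 -0.2329  0.201 ] yaw -92.94 t 15.075 F [ 0.37 -0.61 -0.7 ] g 0.0006
share [0.271 0.049 0.004] [0.    0.    0.002]
[-8.01383244e-02 -2.21237059e-01 -2.60531203e-01 -1.45071049e-04
 -1.53263189e+00  1.59927383e+00]
```

Emit:
arm_command(commands="0.14 0.02 0 0 0 0; 0.27 0.05 0 0 0 0; 0.27 0.05 0 0 0 0; 0.27 0.05 0 0 0 0; 0.27 0.05 0 0 0 0", hand=0)

```text
time_s: 15.7
ee_pos: [0.4304, -0.2989, 0.2012]
tcp_rot: [-0.0, -0.689, 0.724, 0.0]
ft_force: [0.2, -0.2, -0.0]
gripper_width: 0.0422
```

```bash
python3 - <<'E'
from h import *
adv('0.27 0.05 0 0 0 0'); go([.43,-.3,.2],-93)
snap('wrist','w8'); crop('w8',180,60,400,280,3,'m')
E
```

```text
cmd [ 0.4298 -0.2997  0.201 ] yaw -92.94
at [ 0.4298 -0.2997  0.201 ] yaw -92.94 t 15.7 F [ 0.25 -0.16 -0.02] g 0.0422
share [ 0.001 -0.001  0.004] [0.    0.    0.002]
```

View pics/w8.png

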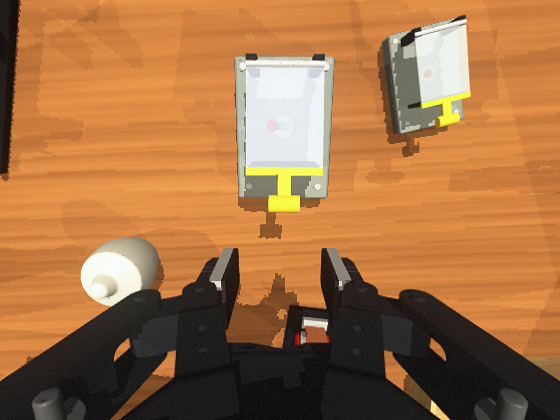

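View pics/m.png

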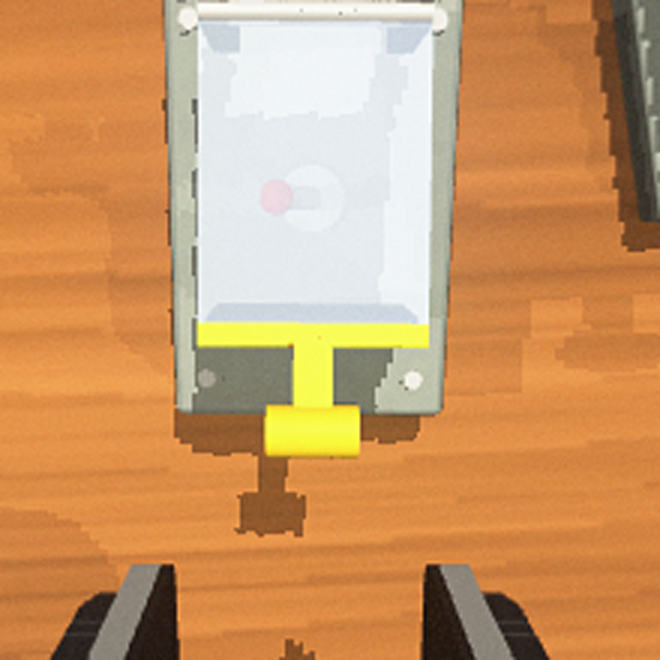

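```bash
python3 - <<'E'
from h import *
M=lambda u,v:un(u,v,180,60,3)
obs=[(M(178,411),(-.065,.045,.03)),(M(441,412),(-.065,-.045,.03)),((235.5,57.5),(.065,.045,.03)),((333.5,57.5),(.065,-.045,.03)),(M(276,197),(.005,.0113,.0554)),(M(313,432),None)]
def f(p):
    c,s=np.cos(p[2]),np.sin(p[2]); r=[]
    for uv,l in obs:
        if l is None: l=(.05-.107*np.cos(p[3]),0,.07+.107*np.sin(p[3]))
        r+=list(proj('w8',[p[0]+c*l[0]-s*l[1],p[1]+s*l[0]+c*l[1],l[2]])[0]-np.array(uv))
    return np.array(r)
R=least_squares(f,[.4961,-.3045,-.037,.1]); p=R.x; print(p.round(4),np.degrees(p[2]),R.fun.reshape(-1,2).round(1).tolist())
c,s=np.cos(p[2]),np.sin(p[2])
print('handle',p[0]+c*(.05-.107*np.cos(p[3])),p[1]+s*(.05-.107*np.cos(p[3])),.07+.107*np.sin(p[3]))
w=M(361,432)[0]-M(265,432)[0]; print('handle px len',w)
E
```

```text
[ 0.4959 -0.306  -0.0552  0.1965] -3.1642512922273935 [[-0.6, 1.9], [1.2, 2.2], [-1.7, -2.1], [1.8, -1.4], [-0.6, 0.6], [-0.0, 0.0]]
handle 0.44103039856051 -0.3029743152380602 0.09088614072478385
handle px len 32.0
```

```bash
python3 - <<'E'
from h import *
M=lambda u,v:un(u,v,180,60,3);B=lambda u,v:un(u,v,360,130,6); D=lambda u,v:un(u,v,310,245,5)
snap('side','s8'); crop('s8',300,240,420,340,6,'n')
rs=[ray('top0',B(250,418)),ray('side0',D(145,158)),ray('w8',M(313,432))]
def tri(rs):
    A=sum(np.eye(3)-np.outer(d,d) for o,d in rs); b=sum((np.eye(3)-np.outer(d,d))@o for o,d in rs); x=np.linalg.solve(A,b)
    return x.round(4),[round(1000*np.linalg.norm(np.cross(x-o,d)),1) for o,d in rs]
print(tri(rs),tri(rs[1:]),tri(rs[:2]))
E
```

```text
(array([ 0.4426, -0.3035,  0.0941]), [np.float64(0.7), np.float64(0.6), np.float64(0.9)]) (array([ 0.4422, -0.3034,  0.0937]), [np.float64(0.7), np.float64(0.7)]) (array([ 0.4431, -0.3038,  0.0933]), [np.float64(0.3), np.float64(0.3)])
```

View pics/n.png

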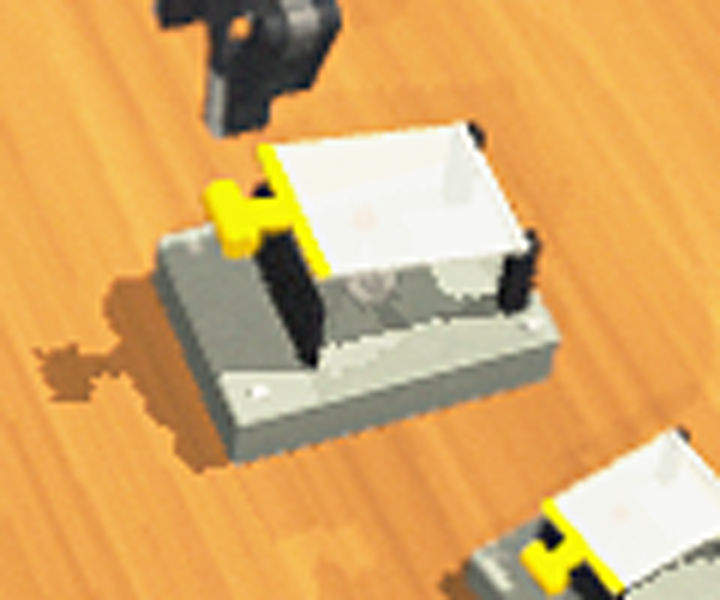

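```bash
python3 - <<'E'
from h import *
go([.4426,-.3035,.108],-93.1)
E
```

```text
cmd [ 0.4298 -0.2997  0.201 ] yaw -92.94
at [ 0.4298 -0.2997  0.201 ] yaw -92.94 t 15.8 F [ 0.29 -0.18 -0.45] g 0.0428
share [ 0.013 -0.052  0.372] [0.    0.    0.005]
```

Emit:
arm_command(commands="0.013 -0.052 0.1 0 0 0.005; 0.013 -0.052 0.22 0 0 0.005; 0.013 -0.052 0.28 0 0 0.005; 0.013 -0.052 0.28 0 0 0.005")

```text
time_s: 16.3
ee_pos: [0.4423, -0.3033, 0.1307]
tcp_rot: [-0.001, -0.688, 0.726, 0.001]
ft_force: [-0.1, -0.1, 0.1]
gripper_width: 0.0428
```

```bash
python3 - <<'E'
from h import *
adv('0.013 -0.052 0.28 0 0 0.005');go([.4426,-.3035,.108],-93.1)
snap('wrist','w9'); crop('w9',130,160,430,360,2.5,'o')
print(proj('w9',[[.4426,-.3035,.094]]))
E
```

```text
cmd [ 0.4426 -0.3036  0.131 ] yaw -93.09
at [ 0.4426 -0.3036  0.131 ] yaw -93.09 t 16.3 F [-0.06 -0.13  0.1 ] g 0.0428
share [-0.    -0.     0.092] [0. 0. 0.]
[[279.46673704 252.80793014]]
```

View pics/o.png

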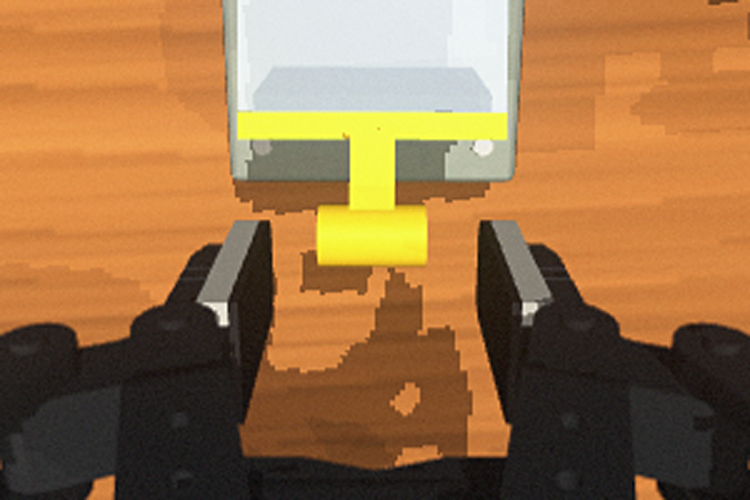

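Emit:
arm_command(commands="0 0 0.05 0 0 0; 0 0 0.09 0 0 0; 0 0 0.09 0 0 0; 0 0 0.09 0 0 0")

```text
time_s: 16.85
ee_pos: [0.4428, -0.3038, 0.1091]
tcp_rot: [-0.0, -0.688, 0.726, -0.0]
ft_force: [0.2, 0.2, 0.6]
gripper_width: 0.043
```

Emit:
arm_command(commands="0 0 0 0 0 0; 0 0 0 0 0 0; 0 0 0 0 0 0; 0 0 0 0 0 0", hand=-1)

```text
time_s: 17.35
ee_pos: [0.4427, -0.3031, 0.1088]
tcp_rot: [0.0, -0.688, 0.726, 0.0]
ft_force: [-1.8, 5.4, 1.1]
gripper_width: 0.0221
```

```bash
python3 - <<'E'
from h import *
adv('0 0 0.09 0 0 0')
snap('wrist','w10'); snap('side','s10'); crop('w10',130,140,430,380,2.5,'q'); crop('s10',300,200,420,320,5,'r')
o=manip.observe(); print(o['ee_pos'],o['ft_force'],o['gripper_width'])
E
```

```text
[ 0.44270813 -0.30305683  0.10874935] [-0.96392245  4.16947577  0.80923936] 0.02222094913286317
```

View pics/q.png

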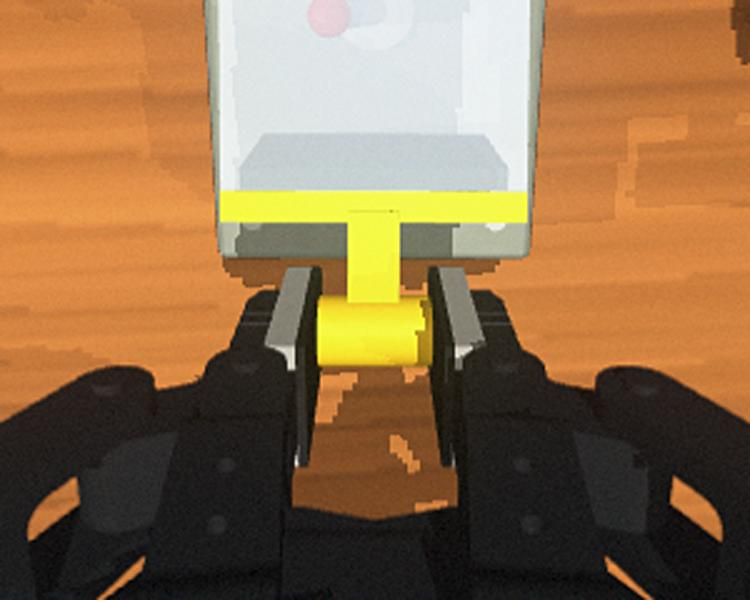

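View pics/r.png

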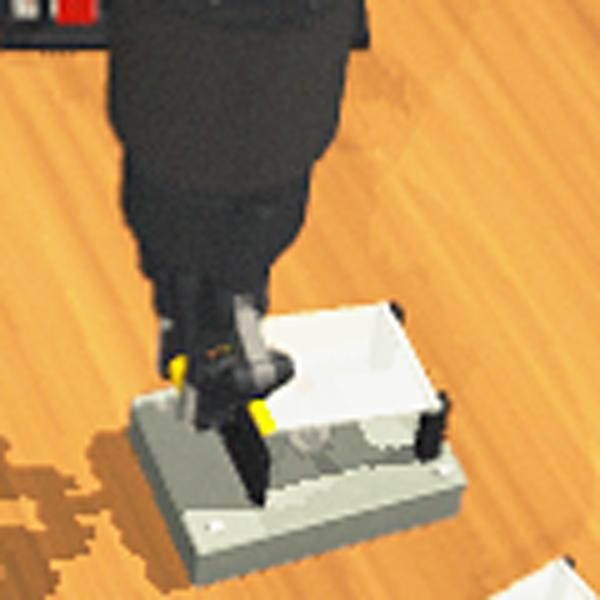

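Emit:
arm_command(commands="0 -0.01 -0.035 0 0 0; 0 -0.023 -0.071 0 0 0; 0 -0.042 -0.109 0 0 0; 0 -0.064 -0.146 0 0 0; 0 -0.09 -0.18 0 0 0; 0 -0.119 -0.211 0 0 0; 0 -0.119 -0.211 0 0 0")

```text
time_s: 18.32
ee_pos: [0.4733, -0.3047, 0.1613]
tcp_rot: [0.0, -0.688, 0.726, 0.0]
ft_force: [3.1, 3.7, -7.9]
gripper_width: 0.0219
```

Emit:
arm_command(commands="0 -0.033 -0.028 0 0 0; 0 -0.067 -0.053 0 0 0; 0 -0.105 -0.074 0 0 0; 0 -0.143 -0.092 0 0 0; 0 -0.184 -0.105 0 0 0; 0 -0.225 -0.115 0 0 0; 0 -0.225 -0.115 0 0 0")

```text
time_s: 19.2
ee_pos: [0.5292, -0.308, 0.1903]
tcp_rot: [-0.0, -0.688, 0.726, 0.001]
ft_force: [0.4, 4.9, -7.4]
gripper_width: 0.0213
```

```bash
python3 - <<'E'
from h import *
adv('0 -0.119 -0.211 0 0 0');adv('0 -0.225 -0.115 0 0 0')
snap('wrist','w11'); snap('side','s11'); crop('w11',130,140,430,380,2.5,'q'); crop('s11',300,160,440,320,4,'r')
o=manip.observe(); print(np.load('cmd.npy')[:,3],o['ee_pos'],o['ft_force'],o['gripper_width'])
E
```

```text
[ 0.52844311 -0.30823006  0.19      ] [ 0.52889732 -0.30800343  0.19025037] [-0.31293349  6.27328117 -7.61724502] 0.021111816707568093
```

View pics/q.png

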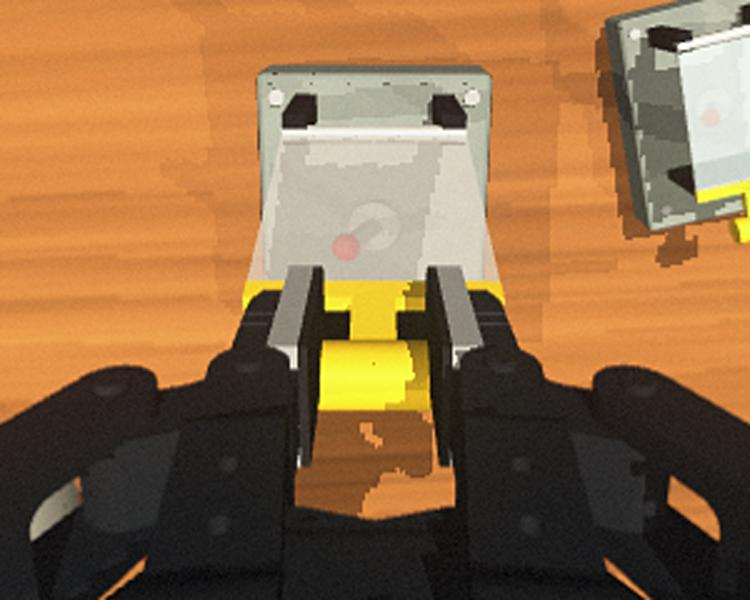

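View pics/r.png

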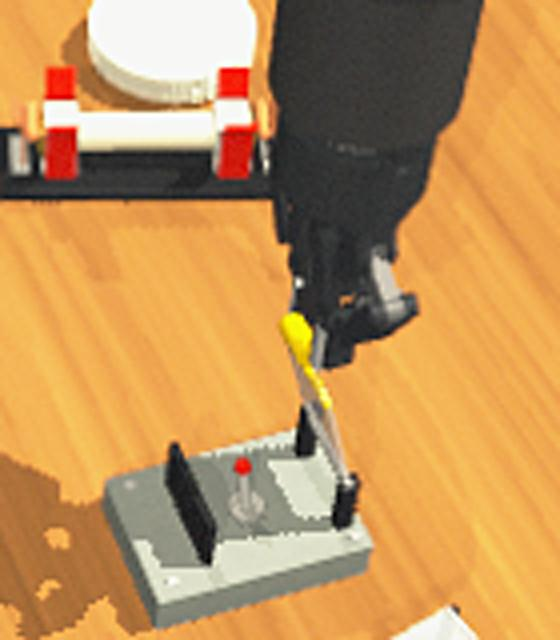

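Emit:
arm_command(commands="0 -0.04 0.004 0 0 0; 0 -0.085 0.006 0 0 0; 0 -0.12 0.009 0 0 0; 0 -0.15 0.013 0 0 0; 0 -0.175 0.018 0 0 0; 0 -0.175 0.018 0 0 0")

```text
time_s: 20.05
ee_pos: [0.5741, -0.3106, 0.1894]
tcp_rot: [0.001, -0.688, 0.725, -0.002]
ft_force: [0.3, 7.3, 2.3]
gripper_width: 0.0193
```

```bash
python3 - <<'E'
from h import *
adv('0 -0.175 0.018 0 0 0')
snap('wrist','w12'); snap('side','s12'); crop('w12',130,140,430,380,2.5,'q'); crop('s12',300,160,440,320,4,'r')
o=manip.observe(); print(np.load('cmd.npy')[:,3],o['ee_pos'],o['ft_force'],o['gripper_width'])
E
```

```text
[ 0.5721295  -0.31058838  0.1855    ] [ 0.57398088 -0.31052523  0.18943222] [0.71294281 7.79169025 2.86796357] 0.018715950158867227
```

View pics/q.png

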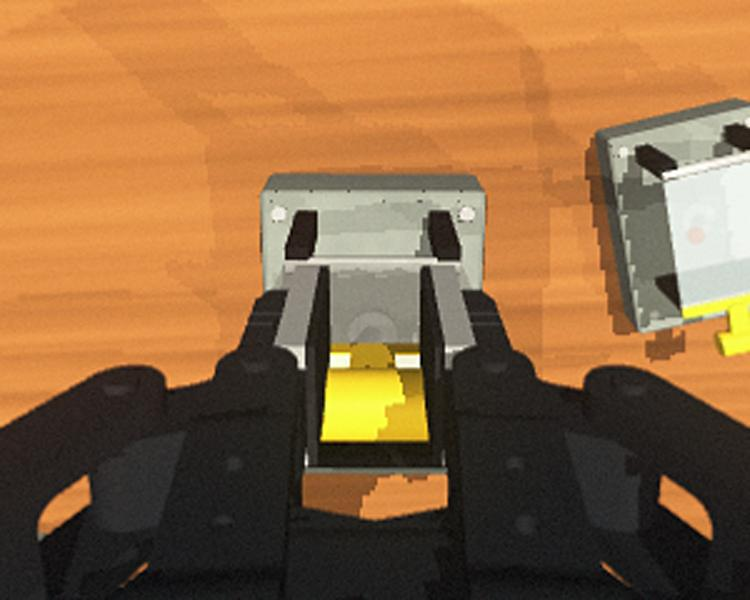

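View pics/r.png

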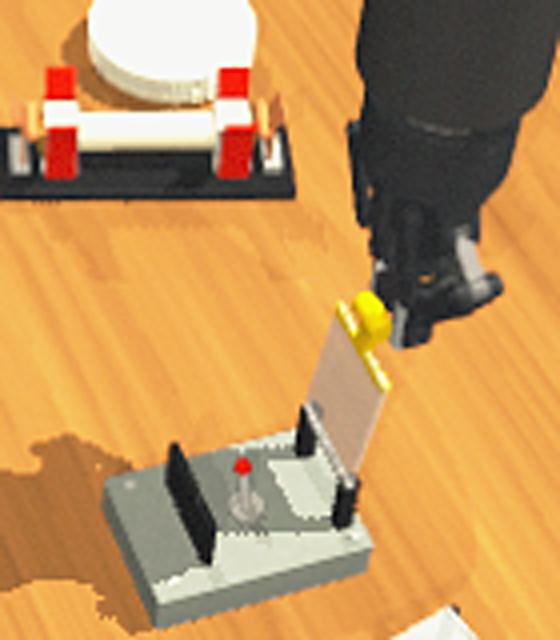

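```bash
python3 - <<'E'
from h import *
c,s=np.cos(-.0545),np.sin(-.0545); H=np.array([.5463,-.309,.07])
def hp(a): x=-.107*np.cos(a); return H+[c*x,s*x,.107*np.sin(a)]
R=lambda u,v:un(u,v,300,160,4)
print(R(368,318))
for a in (1.4,1.5,1.6,1.7,1.8,1.9): print(a,hp(a).round(4),proj('s12',hp(a))[0].round(1),proj('w12',hp(a))[0].round(1))
print('q',un(375,405,130,140,2.5))
E
```

```text
(391.625, 239.125)
1.4 [ 0.5281 -0.308   0.1754] [379.4 242.3] [278.8 351.1]
1.5 [ 0.5387 -0.3086  0.1767] [384.2 240.7] [278.8 335.6]
1.6 [ 0.5494 -0.3092  0.177 ] [388.9 239.4] [278.9 317.9]
1.7 [ 0.5601 -0.3098  0.1761] [393.5 238.5] [278.9 298.3]
1.8 [ 0.5706 -0.3103  0.1742] [397.9 237.9] [279.  277.4]
1.9 [ 0.5808 -0.3109  0.1713] [402.2 237.7] [279.1 255.9]
q (279.7, 301.7)
```

Emit:
arm_command(commands="0 0 0 0 0 0; 0 0 0 0 0 0; 0 0 0 0 0 0; 0 0 -0.08 0 0 0; 0 0 -0.2 0 0 0; 0 0 -0.2 0 0 0; 0 0 -0.2 0 0 0", hand=0.2)

```text
time_s: 21.02
ee_pos: [0.5723, -0.3107, 0.2367]
tcp_rot: [0.0, -0.688, 0.726, -0.0]
ft_force: [0.1, 0.2, -0.7]
gripper_width: 0.0511
```

```bash
python3 - <<'E'
from h import *
adv('0 0 -.2 0 0 0')
snap('wrist','w13'); snap('side','s13'); crop('s13',300,160,440,320,4,'r')
# toggle start: box x=0,y=+45 tip z .046 -> TCP z .071
c,s=np.cos(-.0545),np.sin(-.0545); b=np.array([.4962,-.3062])
def bx(x,y): return b+[c*x-s*y,s*x+c*y]
print(bx(0,.045),bx(0,.04))
go([.495,*[-.24],.2355]); go([*bx(0,.045),.14]);go([*bx(0,.045),.073])
E
```

```text
[ 0.49865129 -0.26126681] [ 0.49837892 -0.26625939]
cmd [ 0.5721 -0.3106  0.2355] yaw -93.09
at [ 0.5721 -0.3106  0.2355] yaw -93.09 t 21.125 F [ 0.61 -0.05 -0.3 ] g 0.0513
share [-0.265  0.323  0.   ] [0. 0. 0.]
cmd [ 0.5721 -0.3106  0.2355] yaw -93.09
at [ 0.5721 -0.3106  0.2355] yaw -93.09 t 21.125 F [ 0.61 -0.05 -0.3 ] g 0.0513
share [-0.181  0.304  0.382] [0. 0. 0.]
cmd [ 0.5721 -0.3106  0.2355] yaw -93.09
at [ 0.5721 -0.3106  0.2355] yaw -93.09 t 21.125 F [ 0.61 -0.05 -0.3 ] g 0.0513
share [-0.181  0.304  0.65 ] [0. 0. 0.]
```

View pics/r.png

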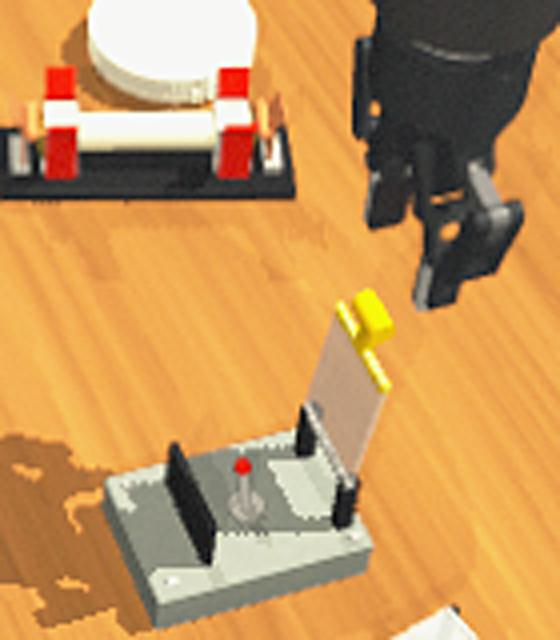

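View pics/w13.png

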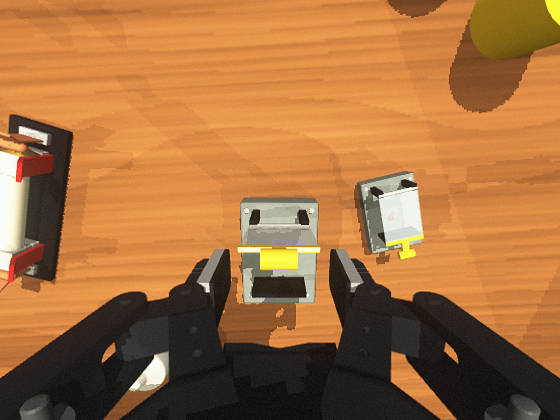

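Emit:
arm_command(commands="-0.09 0.16 0 0 0 0; -0.18 0.316 0 0 0 0; -0.18 0.316 0 0 0 0; -0.18 0.316 0.15 0 0 0; -0.18 0.316 0.3 0 0 0; -0.18 0.316 0.4 0 0 0; -0.18 0.316 0.4 0 0 0", hand=-1)

```text
time_s: 22.0
ee_pos: [0.4948, -0.2613, 0.1332]
tcp_rot: [-0.001, -0.688, 0.726, 0.002]
ft_force: [-0.1, 1.0, 0.4]
gripper_width: 0.0
```

```bash
python3 - <<'E'
from h import *
adv('-0.18 0.316 0.4 0 0 0')
snap('wrist','w14'); snap('side','s14'); crop('s14',300,160,440,320,4,'r')
o=manip.observe(); print(np.load('cmd.npy')[:,3],o['ee_pos'],o['ft_force'],o['gripper_width'])
E
```

```text
[ 0.49567006 -0.26139535  0.1355    ] [ 0.49628511 -0.26189067  0.13672762] [0.04703649 0.42779878 0.16328583] 1.0846673920137481e-05
```

View pics/r.png

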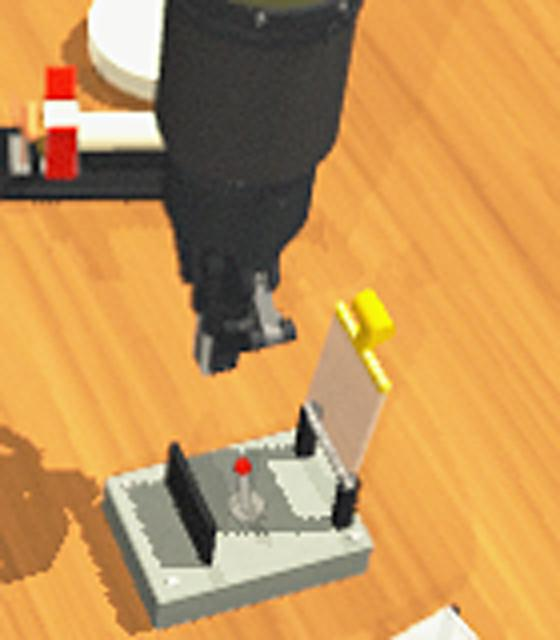

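View pics/w14.png

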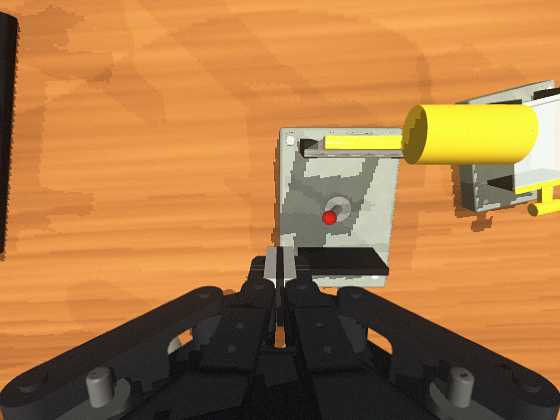

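```bash
python3 - <<'E'
from h import *
P=onz('w14',(330,217.5),.0554); print(P)
c,s=np.cos(-.0545),np.sin(-.0545); b=np.array([.4962,-.3062]); d=P[:2]-b; print('box',c*d[0]+s*d[1],-s*d[0]+c*d[1])
E
```

```text
[ 0.50156683 -0.29667387  0.0554    ]
box 0.004839942397907585 0.009804337866813886
```

Emit:
arm_command(commands="0 0 0.1 0 0 0; 0 0 0.2 0 0 0; 0 0 0.25 0 0 0; 0 0 0.25 0 0 0; 0.03 0 0.25 0 0 0; 0.06 0 0.25 0 0 0; 0.09 0 0.25 0 0 0; 0.11 0 0.25 0 0 0; 0.13 0 0.25 0 0 0; 0.13 0 0.25 0 0 0")

```text
time_s: 23.35
ee_pos: [0.4939, -0.2944, 0.0731]
tcp_rot: [-0.0, -0.688, 0.726, 0.0]
ft_force: [0.5, -0.6, 0.3]
gripper_width: -0.0005
```

```bash
python3 - <<'E'
from h import *
adv('0.13 0 0.25 0 0 0')
snap('wrist','w15'); snap('side','s15'); crop('s15',300,200,440,320,5,'r');crop('w15',180,130,380,330,3,'q')
o=manip.observe(); print(np.load('cmd.npy')[:,3],o['ee_pos'],o['ft_force'],o['gripper_width'])
E
```

```text
[ 0.49391817 -0.2938481   0.073     ] [ 0.49370681 -0.29403949  0.07283352] [-0.22294366  0.03240507 -0.4442881 ] -0.0001738895289901188
```

View pics/r.png

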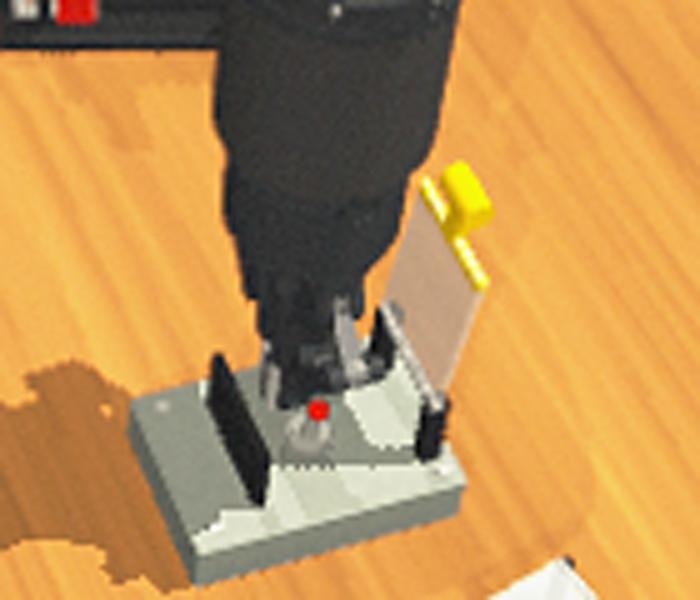

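View pics/q.png

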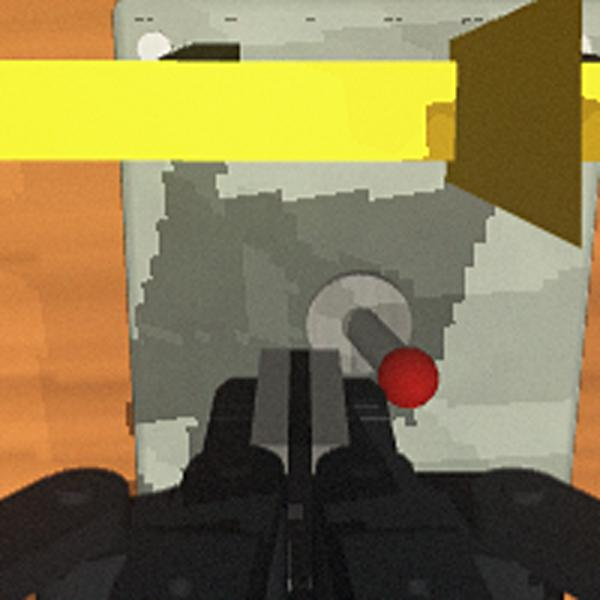

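Emit:
arm_command(commands="0.012 0 0 0 0 0; 0.024 0 0 0 0 0; 0.032 0 0 0 0 0; 0.032 0 0 0 0 0")

```text
time_s: 23.95
ee_pos: [0.4934, -0.301, 0.0728]
tcp_rot: [0.0, -0.688, 0.726, 0.001]
ft_force: [-0.9, 5.6, 0.7]
gripper_width: -0.0005
```

Emit:
arm_command(commands="0.008 0 0 0 0 0; 0.016 0 0 0 0 0; 0.016 0 0 0 0 0")

```text
time_s: 24.32
ee_pos: [0.4934, -0.3025, 0.0724]
tcp_rot: [0.002, -0.688, 0.725, 0.003]
ft_force: [-1.9, 17.3, 3.4]
gripper_width: 0.0
```

Emit:
arm_command(commands="-0.05 0 0 0 0 0; -0.1 0 0 0 0 0; -0.14 0 0 0 0 0; -0.14 0 -0.2 0 0 0; -0.14 0 -0.4 0 0 0; -0.14 0 -0.6 0 0 0; -0.14 0 -0.6 0 0 0")

```text
time_s: 25.2
ee_pos: [0.4968, -0.2716, 0.229]
tcp_rot: [0.002, -0.688, 0.726, -0.004]
ft_force: [-0.4, 0.2, -0.0]
gripper_width: 0.0002
```

```bash
python3 - <<'E'
from h import *
adv('.048 0 0 0 0 0');adv('-0.14 0 -0.6 0 0 0')
snap('wrist','w16'); snap('side','s16'); crop('s16',300,160,440,320,4,'r');crop('w16',230,100,430,300,3,'q')
o=manip.observe(); print(np.load('cmd.npy')[:,3],o['ee_pos'],o['ft_force'],o['gripper_width'])
E
```

```text
[ 0.49515797 -0.27088154  0.223     ] [ 0.49540106 -0.27067344  0.2236116 ] [-0.29936437  0.43823269 -0.203974  ] -5.182818039730089e-05
```

View pics/r.png

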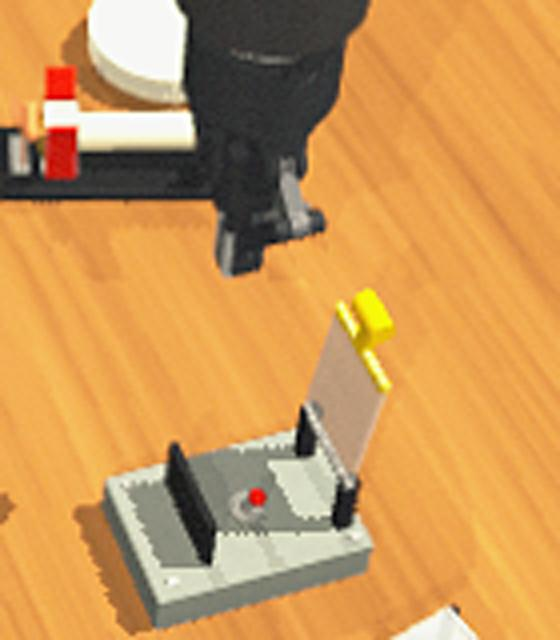

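View pics/q.png

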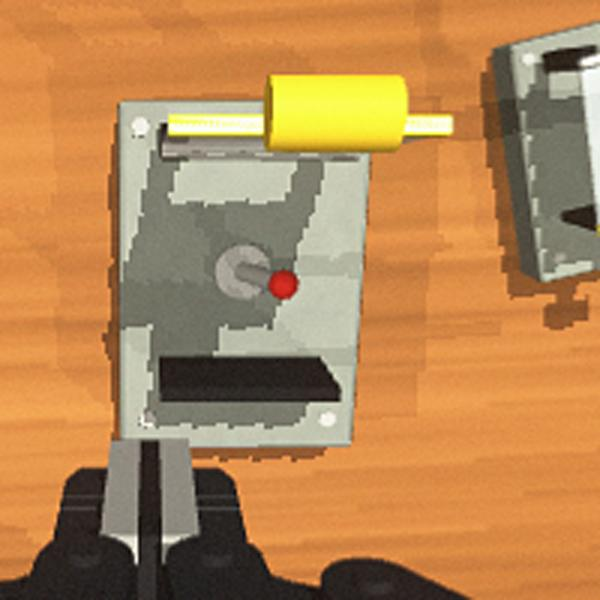

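```bash
cat >> h.py <<'E'
def bx(x,y,z):
    c,s=np.cos(-.0545),np.sin(-.0545); return [.4962+c*x-s*y,-.3062+s*x+c*y,z]
E
python3 - <<'E'
from h import *
P=onz('w16',un(284,285,230,100,3),.0554); d=P[:2]-[.4962,-.3062]; c,s=np.cos(-.0545),np.sin(-.0545); print('ball box y',-s*d[0]+c*d[1])
go(bx(.09,0,.235)); go(bx(.09,0,.193))
E
```

```text
ball box y -0.011153266760555275
cmd [ 0.4952 -0.2709  0.223 ] yaw -93.09
at [ 0.4952 -0.2709  0.223 ] yaw -93.09 t 25.3 F [-0.3   0.44 -0.2 ] g -0.0001
share [ 0.141 -0.372 -0.048] [0. 0. 0.]
cmd [ 0.4952 -0.2709  0.223 ] yaw -93.09
at [ 0.4952 -0.2709  0.223 ] yaw -93.09 t 25.3 F [-0.3   0.44 -0.2 ] g -0.0001
share [ 0.141 -0.372  0.12 ] [0. 0. 0.]
```

Emit:
arm_command(commands="0.04 -0.1 -0.05 0 0 0; 0.07 -0.2 -0.05 0 0 0; 0.1 -0.3 -0.05 0 0 0; 0.14 -0.372 -0.05 0 0 0; 0.14 -0.372 -0.05 0 0 0; 0.14 -0.372 -0.05 0 0 0; 0.14 -0.372 0.05 0 0 0; 0.14 -0.372 0.12 0 0 0; 0.14 -0.372 0.12 0 0 0")

```text
time_s: 26.42
ee_pos: [0.5853, -0.3104, 0.1914]
tcp_rot: [-0.001, -0.688, 0.726, 0.001]
ft_force: [0.2, 0.7, -0.5]
gripper_width: 0.0
```

```bash
python3 - <<'E'
from h import *
adv('0.14 -0.372 0.12 0 0 0')
snap('wrist','w17'); snap('side','s17'); crop('s17',300,160,440,320,4,'r')
for x,z in [(49.8,192),(29.2,187),(10.2,178),(-6.5,168.6),(-20.3,154.6),(-30.5,137.7),(-36.9,118.9),(-39,99)]:
    s=np.load('cmd.npy'); print((s[:,:3].T@(np.array(bx(x/1000,0,z/1000))-s[:,3])/.25).round(3))
print(manip.observe()['ft_force'])
E
```

```text
[0.001 0.161 0.004]
[0.001 0.243 0.024]
[0.001 0.319 0.06 ]
[0.001 0.386 0.098]
[0.001 0.441 0.154]
[0.001 0.482 0.221]
[0.001 0.508 0.296]
[0.001 0.516 0.376]
[-0.0671221   0.04946151  0.72616659]
```

View pics/r.png

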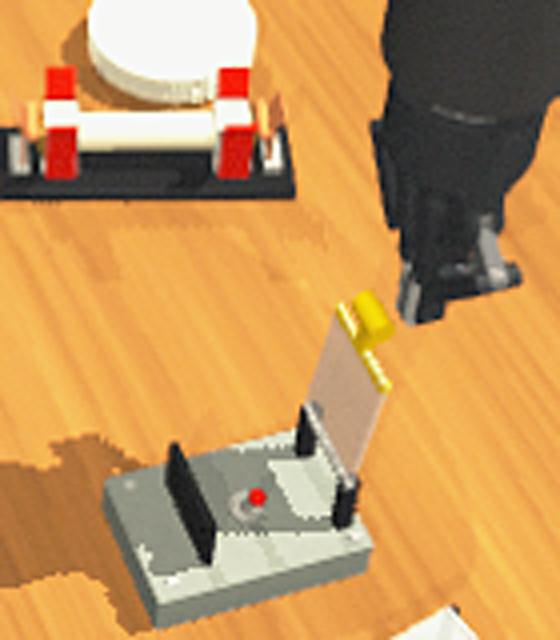

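View pics/w17.png

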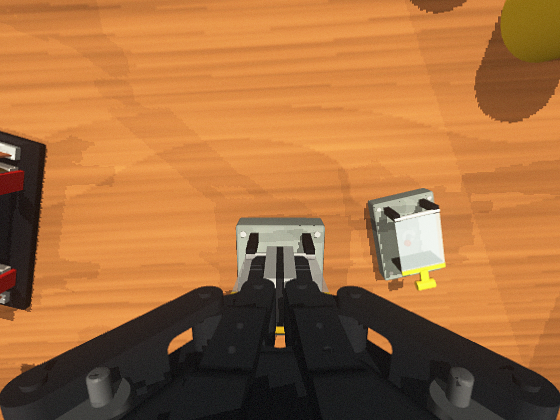

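Fingers stand behind the handle. Now push the flap forward to about 0.8 rad.

Emit:
arm_command(commands="0 0.05 0 0 0 0; 0 0.1 0.002 0 0 0; 0 0.16 0.004 0 0 0; 0 0.2 0.013 0 0 0; 0 0.243 0.024 0 0 0; 0 0.28 0.04 0 0 0; 0 0.319 0.06 0 0 0; 0 0.355 0.079 0 0 0; 0 0.386 0.098 0 0 0; 0 0.386 0.098 0 0 0")

```text
time_s: 27.78
ee_pos: [0.4892, -0.3057, 0.1685]
tcp_rot: [-0.0, -0.688, 0.726, 0.0]
ft_force: [-0.4, -0.2, -0.4]
gripper_width: 0.0003
```

```bash
python3 - <<'E'
from h import *
adv('0 0.386 0.098 0 0 0')
snap('wrist','w18'); snap('side','s18'); crop('s18',300,160,440,320,4,'r')
print(manip.observe()['ft_force'])
E
```

```text
[-1.44491778  0.00177844  0.34928172]
```

View pics/r.png

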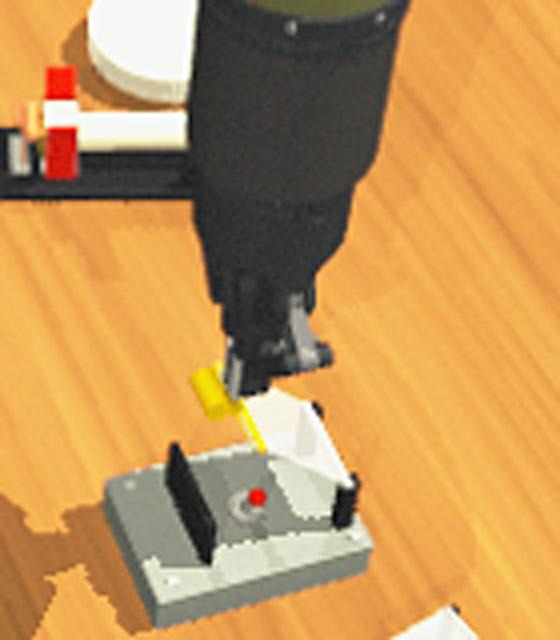

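View pics/w18.png

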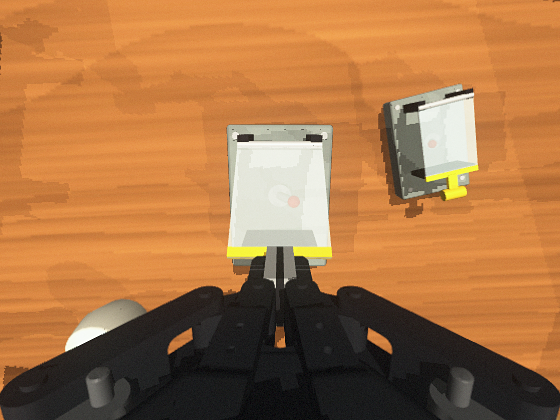

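Emit:
arm_command(commands="0 0.028 0.027 0 0 0; 0 0.055 0.056 0 0 0; 0 0.076 0.089 0 0 0; 0 0.096 0.123 0 0 0; 0 0.11 0.16 0 0 0; 0 0.122 0.198 0 0 0; 0 0.128 0.235 0 0 0; 0 0.13 0.265 0 0 0; 0 0.13 0.265 0 0 0")

```text
time_s: 29.0
ee_pos: [0.4572, -0.3038, 0.1018]
tcp_rot: [-0.0, -0.688, 0.726, 0.001]
ft_force: [-0.2, 0.2, 0.4]
gripper_width: -0.0002
```

Emit:
arm_command(commands="0 0 0.008 0 0 0; 0 0 0.016 0 0 0; 0 0 0.016 0 0 0")

```text
time_s: 29.38
ee_pos: [0.4575, -0.3039, 0.0986]
tcp_rot: [0.0, -0.688, 0.726, -0.0]
ft_force: [0.5, -0.8, 0.1]
gripper_width: -0.0
```

Emit:
arm_command(commands="0 0 0.008 0 0 0; 0 0 0.014 0 0 0; 0 0 0.014 0 0 0")

```text
time_s: 29.75
ee_pos: [0.4576, -0.3042, 0.0977]
tcp_rot: [-0.0, -0.688, 0.726, -0.001]
ft_force: [-4.4, 4.1, 12.6]
gripper_width: -0.0001
```

```bash
python3 - <<'E'
from h import *
adv('0 0.13 0.295 0 0 0')
snap('wrist','w19'); snap('side','s19'); crop('s19',300,200,440,320,5,'r')
o=manip.observe();print(np.load('cmd.npy')[:,3],o['ee_pos'],o['ft_force'])
E
```

```text
[ 0.45732365 -0.30389009  0.09475   ] [ 0.45764923 -0.30419063  0.09774993] [-4.93850786  4.75377156 12.44061706]
```

View pics/r.png

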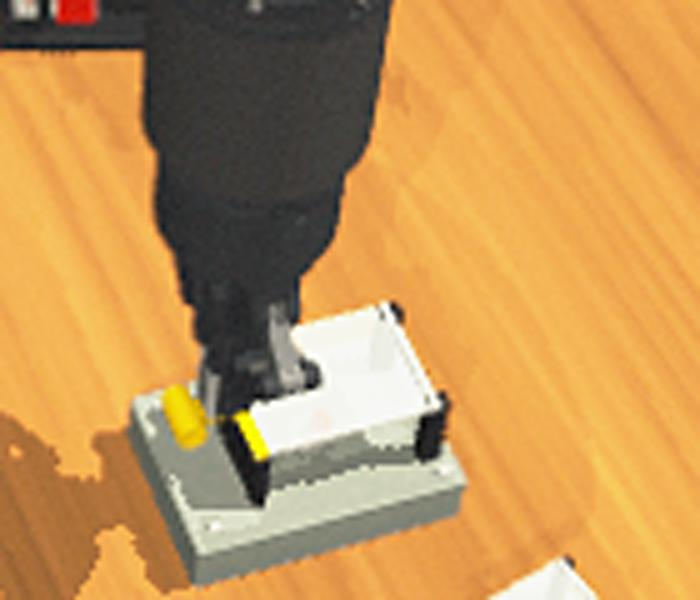

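Emit:
arm_command(commands="0 0 -0.05 0 0 0; 0 0 -0.2 0 0 0; 0 0 -0.4 0 0 0; 0 0 -0.5 0 0 0; 0 0.05 -0.5 0 0 0; -0.2 0.1 -0.5 0 0 0; -0.4 0.1 -0.6 0 0 0; -0.4 0.1 -0.6 0 0 0; -0.4 0.1 -0.6 0 0 0")

```text
time_s: 30.98
ee_pos: [0.4375, -0.2026, 0.2441]
tcp_rot: [-0.0, -0.688, 0.726, 0.001]
ft_force: [-0.5, -0.1, -1.1]
gripper_width: -0.0003
```

```bash
python3 - <<'E'
from h import *
adv('-.4 .1 -.6 0 0 0')
snap('wrist','w20'); snap('side','s20'); snap('top','t20'); crop('s20',220,100,420,320,3,'r'); crop('s20',310,245,400,325,8,'q')
def hp(a): return bx(.05-.107*np.cos(a),0,.07+.107*np.sin(a))
for a in (0,.05,.1,.2): print(a,proj('s20',hp(a))[0].round(1),proj('t20',hp(a))[0].round(1))
o=manip.observe();print(o['ee_pos'],o['ft_force'])
E
```

```text
0 [336.4 282.8] [398.7 202.5]
0.05 [336.6 281.4] [399.2 202.1]
0.1 [336.9 279.9] [399.7 201.6]
0.2 [337.9 276.8] [400.8 200.2]
[ 0.43738745 -0.2034484   0.2439037 ] [-0.32967374  0.57671614 -0.93591788]
```

View pics/r.png

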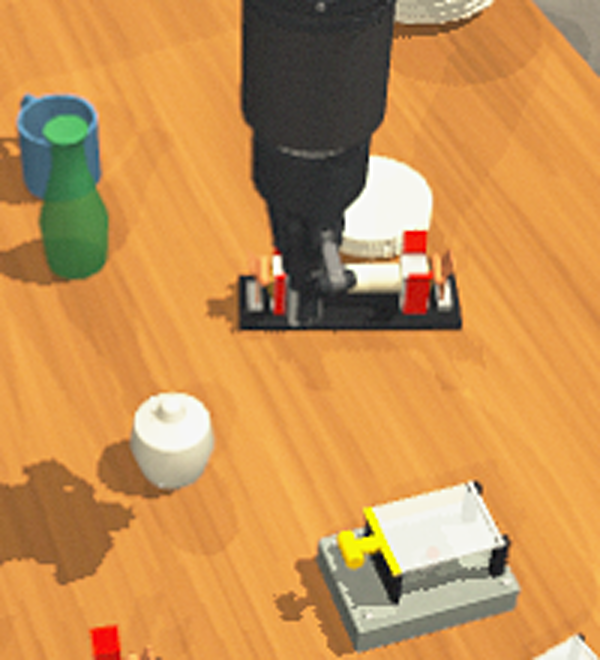

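View pics/q.png

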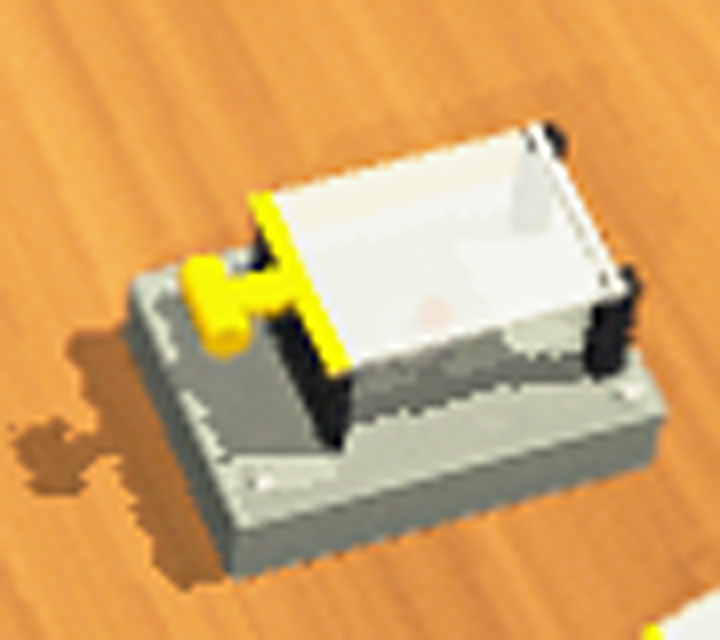

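View pics/t20.png

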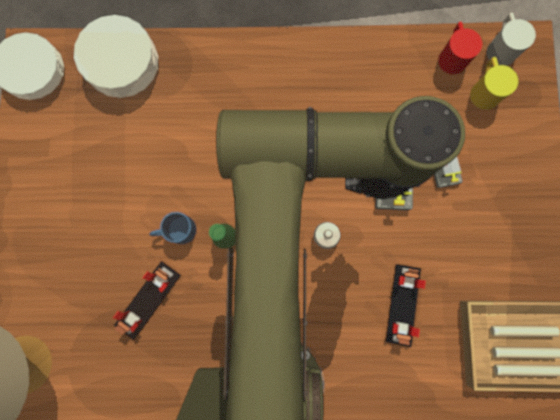

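```bash
python3 -c "
from workcell import manip
print(manip.sign_off(), manip.observe()['time_s'])"
```

```text
the job is handed in; nothing more can be done
the job is handed in; nothing more can be done
```

The job is done and handed in at about 31 s, well inside the 72 s limit; no verdict was reported.

**Lamp:** I laid it on the clips of the farthest holder, let go, and pressed it down with closed fingers. The press met about 7 N at first, then gave way. It met firm contact (about 13 N) with the fingertips at the height expected for a lamp fully home. The side view showed both caps down between the cheeks.

**Switch box:** I used the larger of the two boxes.
- **Guard raised:** It went up to about 1.67 rad. The handle slid in the pinch by about 14 mm on the way, so it stopped short of full travel.
- **Toggle flipped:** I pushed it to its stop at 17 N. The ball then measured 11.2 mm to the box's −y side, against 11.3 mm for fully on.
- **Guard lowered:** I pushed it down from behind and above until it met its rest at about 12 N. In the final side view the handle sits within about 0.6 px of where it would be at angle 0.

**Last checks:** The mug, vase, sugar pot and saucers showed no visible shift, and the arm was clear of everything. In the last pictures the arm hid part of the holder and, from above, the saucers. The full view of the seated lamp comes from just after the press and from later side pictures.

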